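# Tidy the brake-service stock on the race-shop bench

### The arm

A 6-joint arm with a two-finger parallel gripper is mounted at the origin on the work surface. World frame = base frame: x ahead of the robot, y to its left, z up, the work surface at z = 0. Lengths are in m, angles in rad, forces in N, time in s.
With the tool pointing down it reaches from about 0.425 to 0.95 m from the base axis. Payload 3.5 kg.
Tool frame: the origin (TCP) lies midway between the tips of the shut fingers; the grasp point (between the pads) lies 19 mm behind it; z points along the fingers, y is the direction in which the jaws open and shut (so a half turn about z gives the same grasp; the last joint's range is limited). The gripper opens to 85 mm and grips with 20 to 120 N. Pads are 22 mm wide; open, the fingers measure 114 mm over their backs; the gripper's body (76 mm by 85 mm) begins 54 mm behind the grasp point. The pads swing forward as they close: fully open they stand 13 mm farther back than shut.
Start: joints at [-1.483, 0.286, 1.577, -0, 1.279, -0.15], TCP at [0.159, -0.656, 0.231] pointing down, gripper open.
Joint ranges: [-2.77, 2.77], [-0.9, 2.22], [0.21, 2.48], [-1.53, 4.67], [0.24, 2.81], [-2.84, 2.84]. Speed limits (rad/s): [2.79, 2.79, 3.14, 3.14, 3.14, 3.14].

### API

Orientations are given as a unit quaternion [x, y, z, w].
In Python, from plant import ctrl gives the robot as it stands.
- The arm moves only by the tool apply_moves, never from a script. Its argument "moves" is a list that holds one entry, the list of rows, each a list of 7 numbers: the shift along the tool's x, y, z in m, then the turn, a rotation vector about the tool's x, y, z in degrees, then the gripper's target within -1 to 1 (shut at 1, half-way at 0, fully open at -1). In form: [[[tx, ty, tz, ax, ay, az, hand], ...]]. A call has 1 to 12 rows; each row shifts and turns the pose as measured when the row begins, along the tool's axes as they then stand; what a row does not reach is not made up. A row lasts 1/10 s, in which the tool goes at most 50 mm and 8.59 degrees, less where a joint would pass 70% of its speed; a pose out of reach is approached as far as the arm can. A call with a gripper value outside its range is refused whole. The fingers move at their own pace and stop on an object; "force" is the grip in N (left out, the last holds). Time passes only in rows, so rows that do not move let the fingers close. It gives the time, the measured TCP pose, the force and the opening at its end, in the units of the state.
- ctrl.get_state(): the state, without advancing time (a new reading comes with each control period).
- ctrl.read_camera(name): name is "scene" or "top"; returns the picture (480x640x3 uint8, red, green, blue); there is no depth.
- ctrl.get_calibration(name): a dict with "camera_matrix" (3x3 intrinsics, pixels), "k1" (the pictures are not rectified: a ray, as slopes to the right and down, at radius r is drawn at 1 + k1 r^2 times it, then the intrinsics apply), "cam_to_world" (4x4, takes a point from camera to world coordinates). Camera axes: x right, y up, looking along -z (the intrinsics and any distortion apply to the point x, -y, -z); pixel columns grow to the right and rows downward; lengths in m; the calibration is good to about 2 mm. A picture is of the moment at which its call begins. get_calibration takes no time and is no camera call.
- ctrl.sign_off(): hands the job in, once; it reports no verdict.
The state is a dict: "time": time; "qpos": joint angles; "dq": joint speeds; "joint_efforts": joint torques, N m; "eef_pos": TCP position; "tcp_rot": TCP orientation; "contact_force": force on the tool from outside, world axes, zero at the start; "wrist_torque": the same for the moment, N m; "opening": opening from 0.0 (shut) to 1.0 (fully open).
Only numpy, scipy, OpenCV 4.12 (cv2) and the standard library are available. Lean on these libraries where they do the work, as an engineer would, in place of code of your own. Each camera call takes 0.05 s, during which the arm holds its last target. There are 200 camera calls.

### The job

Put the service stock away: stack the three closed cartons into one square column in the middle of the wooden pallet, lined up with it lengthwise, the largest at the bottom and the smallest on top, each centred and squared on the one below; and stand the tipped bottle upright, cap up, in the empty middle place of the bottle row, in line and square with the row. Set things down rather than dropping them, and leave the other bottles and everything else on the bench where they are.

Things in the scene. Friction and masses are not known exactly. Their poses are not given: they have to be found in the camera images.
- carton_large: closed brown cardboard carton lying flat, 150 long (its x) x 66 wide (its y) x 50 high (its z), paper tape along the top; origin: centre of its underside. One of three cartons told apart by size: this is the largest
- carton_medium: closed brown cardboard carton lying flat, 125 long (its x) x 60 wide (its y) x 42 high (its z), paper tape along the top; origin: centre of its underside. One of three cartons told apart by size: this is the middle one
- carton_small: closed brown cardboard carton lying flat, 100 long (its x) x 54 wide (its y) x 36 high (its z), paper tape along the top; origin: centre of its underside. One of three cartons told apart by size: this is the smallest
- pallet: fixed low plywood pallet on three battens, 176 long (its x) x 90 wide (its y) x 15 high; origin: centre of its underside. The column is built in the middle of it, cartons lengthwise along its x
- pallet_top (a point): centre of the pallet's top face, 15 mm above the bench; axes as the pallet
- bottle: closed white plastic bottle of square section, tipped over and lying on one of its sides; body 50 x 50 x 108, then a small shoulder (36 square, 6 high) and a black cap 27 in diameter; 135 long overall. Origin: in the middle of its length, 67.5 from its base; its z runs along it from base to cap (level while it lies), x and y square to its flat sides
- row_board: fixed low black board, 80 deep (its x) x 232 long (its y) x 10 high, with three grey square pads in a row along its y, 84 apart; a bottle stands on each outer pad and the middle pad is empty; origin: centre of its underside
- row_gap (a point): centre of the empty middle pad, on the board's top face, 10 mm above the bench; axes as the board
- bottle_left: bottle like the tipped one, standing on the outer pad at the board's +y end; origin in its middle, 67.5 above its base
- bottle_right: bottle like the tipped one, standing on the outer pad at the board's -y end; origin in its middle, 67.5 above its base
- spray_can: bystander: blue and white spray can with a red cap, 58 in diameter, 192 high, standing between pallet and board; origin: centre of its underside
- bearing: bystander: steel bearing lying flat, 46 in diameter, 18 high; origin: centre of its underside
- glass_jar: bystander: glass jar with a metal lid, 54 in diameter, 85 high; origin: centre of its underside
- mug: bystander: dark steel mug, 72 in diameter, 85 high, handle on its +y side; origin: centre of its underside
- wrench: bystander: steel wrench lying at the back, 200 long; origin: centre of its underside
Things that resemble listed ones, but are neither listed nor needed, are in the scene too. What is shaped like the carton_large but purple or turquoise is not meant.

How it is judged:
At the end, for the whole second after the job is handed in: Large carton within 12 mm of the pallet's centre, each next within 10 mm of the one below, parallel within 0.12 rad, level; bottle upright on the middle pad within 15 mm, square within 0.2 rad (both level/upright within 0.06 rad); all at rest, other things moved under 25 mm and still standing (horizontal distance between carton_large and pallet_top below 0.012 m and z of carton_large in the frame of pallet_top between -0.004 and 0.004 m and angle between the x axis of carton_large and the x axis of pallet, either way round below 0.12 rad and angle between each of carton_large, carton_medium, carton_small, bottle's own z axis and vertical below 0.06 rad and linear speed of each of carton_large, carton_medium, carton_small, bottle below 0.02 m/s and horizontal distance between carton_medium and carton_large below 0.01 m and z of carton_medium in the frame of carton_large between 0.046 and 0.054 m and angle between the x axis of carton_medium and the x axis of carton_large, either way round below 0.12 rad and horizontal distance between carton_small and carton_medium below 0.01 m and z of carton_small in the frame of carton_medium between 0.038 and 0.046 m and angle between the x axis of carton_small and the x axis of carton_medium, either way round below 0.12 rad and horizontal distance between bottle and row_gap below 0.015 m and z of bottle in the frame of row_gap between 0.0635 and 0.0715 m and (angle between the x axis of bottle and the x axis of row_board, either way round below 0.2 rad or angle between the x axis of bottle and the y axis of row_board, either way round below 0.2 rad) and distance of each of spray_can, bearing, glass_jar, mug, wrench, bottle_left, bottle_right from where it was at the start of the episode below 0.025 m and angle between each of spray_can, glass_jar, mug, bottle_left, bottle_right's own z axis and vertical below 0.1 rad); the robot touches nothing.
It fails at once if a bystander or one of the two standing bottles is shifted by more than 25 mm (distance of any of spray_can, bearing, glass_jar, mug, wrench, bottle_left, bottle_right from where it was at the start of the episode above 0.025 m).
It fails at once if one of the upright bystanders or standing bottles is tipped over (angle between any of spray_can, glass_jar, mug, bottle_left, bottle_right's own z axis and vertical above 0.5 rad).
It fails at once if a carton or the tipped bottle is dropped or thrown: it moves faster than 0.6 m/s while the fingers do not hold it (a fall of about 20 mm) ((contact force between the fingers and carton_large below 0.05 N and linear speed of carton_large above 0.6 m/s) or (contact force between the fingers and carton_medium below 0.05 N and linear speed of carton_medium above 0.6 m/s) or (contact force between the fingers and carton_small below 0.05 N and linear speed of carton_small above 0.6 m/s) or (contact force between the fingers and bottle below 0.05 N and linear speed of bottle above 0.6 m/s)).
It also fails if it takes over 72 s, if anything falls off the work surface, if the arm or the gripper's body presses on something with over 40 N, if the wrist force passes 120 N, or if a joint passes its speed limit or range.

## Working session

There is one attempt and no reset: what is moved stays moved. The work goes in short steps, Python scripts to look and compute and a tool call to move; the robot and the scene stay as the last step left them, time stands still between calls to the robot, and variables do not carry over. Pictures are saved under pics/ and viewed, about 8 in all and at most 12, crops included, and the job is handed in when it is done.

Besides the shell and the picture viewer there is one more tool, called after "Call:" by a JSON object that holds its "op" and its "data", one argument or row to a line. apply_moves: Moves the arm, as the interface text tells. Its arguments: {"type":"object","properties":{"moves":{"type":"array","items":{"type":"array","items":{"type":"array","items":{"type":"number"}}}},"force":{"type":"number"}},"required":["moves"]}

```bash
mkdir -p pics; ls
cat > h.py <<'E'
import numpy as np, cv2
from plant import ctrl
from scipy.spatial.transform import Rotation as R
def shot(name,fn=None):
    im=ctrl.read_camera(name)
    if fn: cv2.imwrite(f'pics/{fn}.png',im[:,:,::-1])
    return im
def px2w(name,uv,z):
    c=ctrl.get_calibration(name);K=np.array(c['camera_matrix']);T=np.array(c['cam_to_world'])
    uv=np.atleast_2d(np.array(uv,float))
    p=np.c_[(uv[:,0]-K[0,2])/K[0,0],(uv[:,1]-K[1,2])/K[1,1]]
    q=p.copy()
    for _ in range(20): q=p/(1+c['k1']*(q**2).sum(1,keepdims=True))
    d=np.c_[q[:,0],-q[:,1],-np.ones(len(q))]@T[:3,:3].T;o=T[:3,3]
    return o+d*((z-o[2])/d[:,2])[:,None]
def w2px(name,P):
    c=ctrl.get_calibration(name);K=np.array(c['camera_matrix']);T=np.array(c['cam_to_world'])
    X=(np.atleast_2d(P)-T[:3,3])@T[:3,:3]
    q=np.c_[X[:,0],-X[:,1]]/-X[:,2:];q=q*(1+c['k1']*(q**2).sum(1,keepdims=True))
    return np.c_[q[:,0]*K[0,0]+K[0,2],q[:,1]*K[1,1]+K[1,2]]
E
python3 - <<'E'
from h import *
np.set_printoptions(precision=4,suppress=True)
for n in('top','scene'):
    shot(n,n+'0');c=ctrl.get_calibration(n);print(n,c['camera_matrix'],c['k1'],np.array(c['cam_to_world']))
s=ctrl.get_state();print(s)
E
```

```text
pics
top [[436.8857   0.     316.4061]
 [  0.     436.8857 240.8688]
 [  0.       0.       1.    ]] 0.022810571068975577 [[-0.0149  0.9973 -0.0725  0.4346]
 [-0.9994 -0.0126  0.0321 -0.026 ]
 [ 0.0311  0.073   0.9968  1.1755]
 [ 0.      0.      0.      1.    ]]
scene [[446.3235   0.     313.4857]
 [  0.     446.3235 237.5239]
 [  0.       0.       1.    ]] 0.03172946164891141 [[ 0.0371 -0.6841  0.7285  1.411 ]
 [ 0.9993  0.0259 -0.0266 -0.0819]
 [-0.0007  0.729   0.6845  0.9042]
 [ 0.      0.      0.      1.    ]]
{'time': 0.1, 'qpos': array([-1.483 ,  0.2871,  1.5781, -0.    ,  1.2786, -0.15  ]), 'dq': array([-0.0003, -0.001 , -0.0036, -0.001 ,  0.0009, -0.001 ]), 'joint_efforts': array([  0.0005, -40.7297, -29.37  ,  -0.0001,   0.0034,   0.    ]), 'eef_pos': array([ 0.159 , -0.6554,  0.2301]), 'tcp_rot': array([ 0.9929,  0.1186,  0.    , -0.0011]), 'contact_force': array([-0.1098, -0.1678,  0.1988]), 'wrist_torque': array([ 0.0236,  0.0331, -0.0384]), 'opening': 0.9990442100306457}
```

View pics/top0.png

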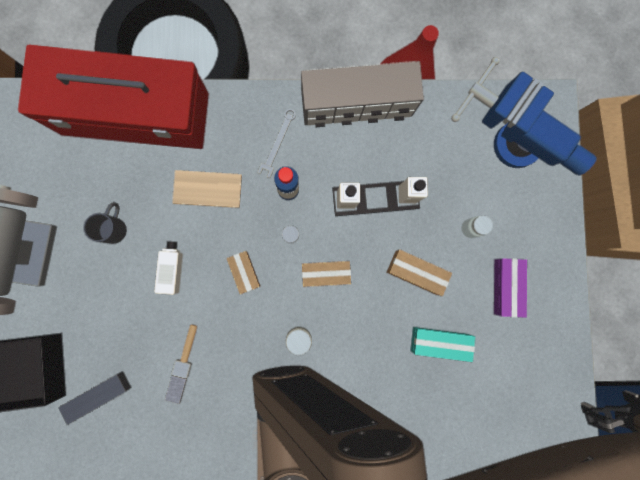

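View pics/scene0.png

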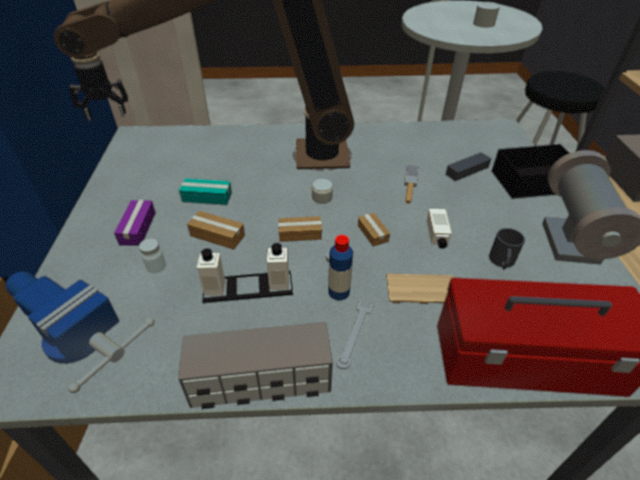

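Top view: cartons small (243,272), medium (326,274) and large (420,272). The decoys are purple (510,288) and turquoise (443,344). The tipped bottle is at (167,270) with its cap at (172,245). Pallet (207,189), board (378,197) with the empty pad at (377,197). Possible mix-ups are the jar (480,226), bearing (290,234) and another round lid (298,341). Next I'll measure.

Run:
```python
from h import *
np.set_printoptions(precision=4,suppress=True)
im=cv2.imread('pics/top0.png');hsv=cv2.cvtColor(im,cv2.COLOR_BGR2HSV)
for n,u,v in[('S',243,272),('M',326,274),('L',420,272),('bot',167,270),('pal',207,189)]: print(n,hsv[v,u],hsv[v+8,u+8],hsv[v-6,u-10])
brown=cv2.inRange(hsv,(8,70,60),(22,255,255))
white=cv2.inRange(hsv,(0,0,165),(180,75,255))
def fit(m,box,zt,name,z2=None):
    x0,y0,x1,y1=box;k=np.zeros_like(m);k[y0:y1,x0:x1]=m[y0:y1,x0:x1]
    cs,_=cv2.findContours(k,cv2.RETR_EXTERNAL,cv2.CHAIN_APPROX_NONE)
    c=max(cs,key=cv2.contourArea);w=px2w('top',c[:,0],zt)[:,:2]
    (cx,cy),(a,b),ang=cv2.minAreaRect((w*1000).astype(np.float32))
    if a<b:a,b=b,a;ang+=90
    print(name,'c %.1f %.1f size %.1f %.1f ang %.1f'%(cx,cy,a,b,(ang+90)%180-90),'cm',w.mean(0))
fit(brown,(220,240,270,300),.036,'S brown');fit(white,(220,240,270,300),.036,'S tape')
fit(brown,(295,250,360,300),.042,'M brown');fit(white,(295,250,360,300),.042,'M tape')
fit(brown,(380,240,460,300),.050,'L brown');fit(white,(380,240,460,300),.050,'L tape')
fit(white,(145,235,190,300),.050,'bot white');
dark=cv2.inRange(hsv,(0,0,0),(180,255,75))
fit(dark,(155,235,185,252),.03,'cap')
fit(dark,(325,170,440,220),.01,'board')
fit(cv2.inRange(hsv,(5,50,60),(25,255,255)),(165,160,250,215),.015,'pallet')
a=np.vstack([cv2.resize(im[155:305,140:300],(800,750))[:,:],])
b=cv2.resize(im[155:305,290:460],None,fx=3.5,fy=3.5,interpolation=cv2.INTER_CUBIC);cv2.imwrite('pics/c1.png',b)
a=cv2.resize(im[155:305,140:300],None,fx=3.5,fy=3.5,interpolation=cv2.INTER_CUBIC);cv2.imwrite('pics/c2.png',a)
# toolbox front
print('toolbox front base?',px2w('top',[(20,135),(203,146)],0.0),px2w('top',[(195,62),(22,47)],0.15))
print('can,bear,jar',px2w('top',[(285,174)],.192),px2w('top',[(290,234)],.018),px2w('top',[(483,224)],.085))
print('bottle caps',px2w('top',[(348,188),(420,186)],.145))
```

```text
S [ 68   5 210] [ 16 100 168] [ 17 100 165]
M [ 60   6 212] [ 16  99 165] [ 16  99 170]
L [ 72   6 211] [ 16  90 165] [ 60   2 212]
bot [ 72   6 211] [ 19  24 198] [ 30   4 212]
pal [ 17  74 203] [ 17  74 201] [ 17  73 210]
S brown c 445.0 112.8 size 97.7 19.8 ang 20.3 cm [0.4448 0.113 ]
S tape c 441.3 129.4 size 192.3 75.6 ang 28.9 cm [0.4518 0.1299]
M brown c 450.9 -85.2 size 122.8 20.1 ang -87.8 cm [ 0.4508 -0.0845]
M tape c 410.1 -88.4 size 166.1 87.4 ang 89.0 cm [ 0.4237 -0.0763]
L brown c 431.5 -326.5 size 154.9 66.2 ang 65.0 cm [ 0.4336 -0.3237]
L tape c 433.3 -345.9 size 169.3 139.6 ang 87.7 cm [ 0.4386 -0.3779]
bot white c 454.7 318.3 size 164.8 109.7 ang 0.8 cm [0.438 0.325]
cap c 512.0 313.5 size 23.3 15.6 ang 89.3 cm [0.5131 0.3135]
board c 634.6 -226.0 size 228.7 77.9 ang -85.5 cm [ 0.6225 -0.2321]
pallet c 662.5 226.4 size 175.7 88.9 ang 85.9 cm [0.6625 0.2269]
toolbox front base? [[0.8124 0.7205 0.    ]
 [0.7821 0.2402 0.    ]] [[0.942  0.2252 0.15  ]
 [0.9743 0.6257 0.15  ]]
can,bear,jar [[0.6598 0.0116 0.192 ]] [[0.538  0.0066 0.018 ]] [[ 0.5515 -0.4838  0.085 ]]
bottle caps [[ 0.6354 -0.1366  0.145 ]
 [ 0.6386 -0.3101  0.145 ]]
```

```bash
python3 -c "
import cv2,numpy as np
a=cv2.imread('pics/c1.png');b=cv2.imread('pics/c2.png')
cv2.imwrite('pics/c3.png',cv2.resize(np.hstack([b,a]),(800,364)))"
```

```text
(no output)
```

View pics/c3.png

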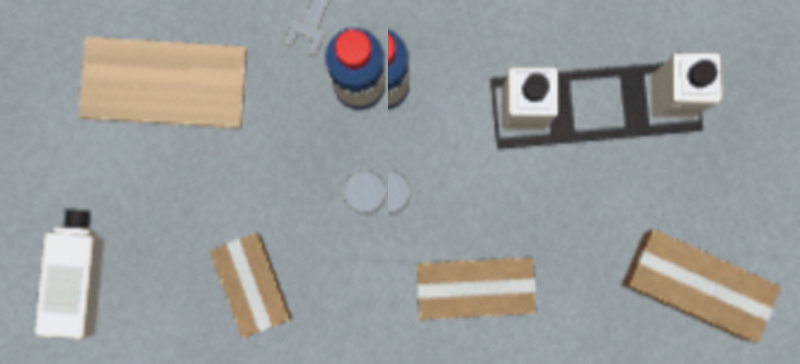

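The crop confirms it: three brown taped cartons, the white bottle with cap towards +x, the empty grey pad at about crop (597,103), and the pallet. Now refining the masks.

```bash
cat > m.py <<'E'
from h import *
def masks(im):
    hsv=cv2.cvtColor(im,cv2.COLOR_RGB2HSV)
    return hsv
def fitpts(c,zt,name,cam='top'):
    w=px2w(cam,c,zt)[:,:2]
    (cx,cy),(a,b),ang=cv2.minAreaRect((w*1000).astype(np.float32))
    if a<b:a,b=b,a;ang+=90
    print(name,'c %.1f %.1f size %.1f %.1f ang %.1f'%(cx,cy,a,b,(ang+90)%180-90))
    return cx/1e3,cy/1e3,np.radians(ang)
def blob(m,box):
    x0,y0,x1,y1=box;k=np.zeros_like(m);k[y0:y1,x0:x1]=m[y0:y1,x0:x1]
    cs,_=cv2.findContours(k,cv2.RETR_EXTERNAL,cv2.CHAIN_APPROX_NONE)
    return max(cs,key=cv2.contourArea)[:,0]
E
python3 - <<'E'
from m import *
im=cv2.imread('pics/top0.png')[:,:,::-1].copy();hsv=masks(im)
print('bg',hsv[300,240],hsv[225,340],hsv[310,167])
white=cv2.inRange(hsv,(0,0,182),(180,30,255))
brown=cv2.inRange(hsv,(8,60,130),(24,255,255))
k=np.ones((5,5),np.uint8)
both=cv2.morphologyEx(brown,cv2.MORPH_CLOSE,np.ones((9,9),np.uint8))
for n,b,z in[('S',(220,240,270,300),.036),('M',(295,250,360,300),.042),('L',(380,240,460,300),.05)]:
    fitpts(blob(both,b),z,n)
    try: fitpts(blob(white,b),z,n+' tape')
    except Exception as e: print(e)
fitpts(blob(white,(145,235,190,300)),.05,'bot')
# pad: light grey inside board
dark=cv2.inRange(hsv,(0,0,0),(180,255,80))
pad=cv2.bitwise_not(dark);fitpts(blob(pad,(361,180,395,212)),.01,'pad')
for i in range(176,220,3):print(i,''.join('#' if d else '.' for d in dark[i,328:440]))
fitpts(blob(dark,(160,238,182,252)),.025,'cap')
fitpts(blob(white,(335,170,365,206)),.118,'BL');fitpts(blob(white,(395,170,432,206)),.118,'BR')
E
```

```text
bg [100  19 165] [101  21 171] [ 96  22 164]
S c 438.8 129.8 size 97.8 53.1 ang 20.2
S tape c 439.2 130.2 size 102.1 13.2 ang 20.3
M c 432.3 -86.1 size 123.5 58.6 ang -87.6
M tape c 432.3 -86.2 size 125.1 13.9 ang -87.9
L c 431.2 -329.9 size 148.5 65.8 ang 65.1
L tape c 431.1 -331.5 size 149.3 14.0 ang 64.7
bot c 444.6 321.0 size 113.8 49.9 ang -5.1
pad c 635.2 -226.3 size 60.0 58.7 ang 4.4
176 ................................................................................................................
179 ................................................................................................................
182 ...............................................................###.#######..............#########...............
185 .................................###################################..................###########...............
188 .....#####.........########......####.....................##########...................#########................
191 .....#............##########.....####......................#########............................................
194 
[... 474 characters left out ...]
#......................#########......................##########......################....................
209 .............................###########...########################################.............................
212 .......##########################################...............................................................
215 ........#######.................................................................................................
218 ................................................................................................................
cap c 512.3 315.0 size 23.4 15.7 ang 89.3
BL c 629.6 -143.0 size 47.4 46.8 ang -1.1
BR c 642.8 -311.0 size 47.4 47.4 ang 89.4
```

```bash
cat > p.py <<'E'
from h import *
import sys,json
def log():
    s=ctrl.get_state();open('log.jsonl','a').write(json.dumps([list(map(float,s['qpos'])),list(map(float,s['eef_pos'])),list(map(float,s['tcp_rot']))])+'\n')
    return s
def down(ax): # tool x at world angle ax deg, pointing down
    a=np.radians(ax);return R.from_matrix(np.c_[[np.cos(a),np.sin(a),0],[np.sin(a),-np.cos(a),0],[0,0,-1]])
def plan(wps,hand,step=.046,rstep=8.0):
    """wps: list of (xyz, Rotation); prints rows"""
    s=log();p=s['eef_pos'].copy();r=R.from_quat(s['tcp_rot']);out=[]
    for q,rt in wps:
        q=np.array(q,float);dr=(r.inv()*rt).as_rotvec(degrees=True)
        n=max(1,int(np.ceil(max(np.linalg.norm(q-p)/step,np.linalg.norm(dr)/rstep))))
        p0,r0=p.copy(),r
        for i in range(1,n+1):
            pt=p0+(q-p0)*i/n;rtt=r0*R.from_rotvec(dr*i/n,degrees=True)
            t=np.round(r.inv().apply(pt-p),3);a=np.round((r.inv()*rtt).as_rotvec(degrees=True),1)+0
            out.append([*map(float,t+0),*map(float,a),hand]);p=p+r.apply(t);r=r*R.from_rotvec(a,degrees=True)
    print(len(out),'rows');
    for i in range(0,len(out),12): print(json.dumps(out[i:i+12]))
    return p,r
E
python3 - <<'E'
from p import *
plan([((.431,-.331,.09),down(65)),((.431,-.331,.012),down(65))],-1)
E
```

```text
12 rows
[[0.034, -0.025, 0.014, 0.0, 0.0, -5.1, -1], [0.036, -0.022, 0.014, 0.0, 0.0, -5.2, -1], [0.038, -0.019, 0.014, 0.0, 0.0, -5.1, -1], [0.04, -0.015, 0.014, 0.0, 0.0, -5.2, -1], [0.04, -0.011, 0.014, 0.0, 0.0, -5.1, -1], [0.042, -0.008, 0.014, -0.1, -0.1, -5.1, -1], [0.042, -0.004, 0.014, 0.0, 0.0, -5.2, -1], [0.043, 0.0, 0.014, 0.0, 0.0, -5.1, -1], [0.042, 0.003, 0.014, 0.0, 0.0, -5.1, -1], [0.042, 0.007, 0.014, 0.0, 0.0, -5.2, -1], [0.0, 0.0, 0.039, 0.0, 0.0, 0.0, -1], [0.0, 0.0, 0.039, 0.0, 0.0, 0.0, -1]]
```

Call:
{"op": "apply_moves", "data": {
  "moves": [
    [[0.034,-0.025,0.014,0,0,-5.1,-1],[0.036,-0.022,0.014,0,0,-5.2,-1],[0.038,-0.019,0.014,0,0,-5.1,-1],[0.04,-0.015,0.014,0,0,-5.2,-1],[0.04,-0.011,0.014,0,0,-5.1,-1],[0.042,-0.008,0.014,0,0,-5.1,-1],[0.042,-0.004,0.014,0,0,-5.2,-1],[0.043,0,0.014,0,0,-5.1,-1],[0.042,0.003,0.014,0,0,-5.1,-1],[0.042,0.007,0.014,0,0,-5.2,-1]]
  ]
}}

```text
time: 1.1
eef_pos: [0.4309, -0.3182, 0.0826]
tcp_rot: [0.836, 0.548, -0.0, -0.001]
contact_force: [-0.3, 0.1, -0.0]
opening: 0.999
```

Run:
```python
from p import *
s=ctrl.get_state();print(s['qpos'],s['dq'])
plan([((.431,-.331,.012),down(65))],-1)
```

```text
[-8.25290009e-01  1.58246160e-01  2.02473894e+00 -8.48873192e-04
  9.60236156e-01 -4.14440693e-01] [ 0.82601087  0.21313322  0.07538342  0.00111793 -0.29402756 -0.11852852]
2 rows
[[-0.006, 0.003, 0.035, -0.1, 0.0, 0.7, -1], [-0.006, 0.002, 0.036, 0.0, 0.0, 0.8, -1]]
```

Call:
{"op": "apply_moves", "data": {
  "moves": [
    [[-0.01,0.004,0,0,0,1.2,-1],[0,0,0.005,0,0,0,-1]]
  ]
}}

```text
time: 1.3
eef_pos: [0.4321, -0.323, 0.0747]
tcp_rot: [0.84, 0.543, -0.001, -0.004]
contact_force: [0.5, 0.6, 0.2]
opening: 1.005
```

Run:
```python
from p import *
s=ctrl.get_state();print(s['dq'],s['eef_pos'])
plan([((.431,-.331,.012),down(65))],-1)
```

```text
[ 0.05625671  0.08899591  0.08005502  0.02827231 -0.08446172 -0.00423158] [ 0.43213947 -0.32296644  0.07472515]
2 rows
[[-0.004, 0.001, 0.031, -0.2, -0.1, 0.4, -1], [-0.004, 0.002, 0.032, -0.2, -0.1, 0.4, -1]]
```

Call:
{"op": "apply_moves", "data": {
  "moves": [
    [[-0.008,0.003,0.02,-0.2,0,0.5,-1],[0,0,0.025,0,0,0,-1],[0,0,0.012,0,0,0,-1],[0,0,0.003,0,0,0,-1],[0,0,0,0,0,0,-1]]
  ]
}}

```text
time: 1.8
eef_pos: [0.4294, -0.3351, 0.0128]
tcp_rot: [0.844, 0.536, 0.0, -0.002]
contact_force: [0.9, 0.2, 0.4]
opening: 1.001
```

Run:
```python
from p import *
s=ctrl.get_state();print(s['dq'],s['eef_pos'])
plan([((.431,-.331,.012),down(65))],-1)
```

```text
[-0.01422925  0.00306525 -0.00697791 -0.00060286 -0.0008155   0.00060012] [ 0.42936212 -0.33512683  0.01280123]
1 rows
[[0.004, 0.0, 0.001, -0.1, -0.1, -0.1, -1]]
```

Call:
{"op": "apply_moves", "data": {
  "moves": [
    [[0.003,0,0,0,0,0,-1],[0,0,0,0,0,0,0.2],[0,0,0,0,0,0,0.6],[0,0,0,0,0,0,0.6],[0,0,0,0,0,0,0.6]]
  ],
  "force": 50
}}

```text
time: 2.3
eef_pos: [0.431, -0.3334, 0.0152]
tcp_rot: [0.844, 0.536, 0.0, -0.0]
contact_force: [-0.4, -1.2, -2.5]
opening: 0.759
```

```bash
python3 - <<'E'
from p import *
s=log();print(s['dq'],s['eef_pos'],s['opening'])
E
cat log.jsonl
```

```text
[ 0.0018524  -0.00263927  0.00409158 -0.00062948 -0.00644723  0.00207113] [ 0.43102985 -0.33339946  0.01518677] 0.7586103640852097
[[-1.4830116744067063, 0.28711004403570567, 1.578053031873908, -2.012824164718057e-05, 1.2786020772870264, -0.14998067417251146], [0.15896684085724017, -0.655392395077133, 0.2300513741268447], [0.9929408440115683, 0.11860565021364639, 2.414502592036245e-05, -0.0010860239455998545]]
[[-0.825290008584566, 0.1582461599294403, 2.02473894241859, -0.0008488731923520154, 0.960236155767294, -0.4144406926782696], [0.43088260662496686, -0.3182191622073705, 0.08261339419734627], [0.8363433103016806, 0.5482053296273945, -0.0004769822339810387, -0.0007459019338389265]]
[[-0.8300126856271726, 0.1811099947165136, 2.0154860970953066, 0.00016631779214116383, 0.9520947983636145, -0.4073818822278535], [0.4321394741010589, -0.3229664382324956, 0.07472514741463951], [0.8397118066566991, 0.5430207003491151, -0.0005222679054581418, -0.003511123742295644]]
[[-0.8497053966745463, 0.2934003692337093, 2.019910516388749, 0.0018218132228459613, 0.8315574051681263, -0.41204486183253164], [0.4293621243392712, -0.3351268330472737, 0.012801225975271321], [0.8440765934868274, 0.5362197032134637, 0.0004120540242064931, -0.0017217505101501023]]
[[-0.8450203520940165, 0.2882801231701509, 2.020782045295435, 0.0011989114140016951, 0.8327938952804886, -0.40641900231715805], [0.4310298478728599, -0.3333994589864914, 0.015186773131796064], [0.8442166695108939, 0.5360018665464268, 0.0004168502318289808, -0.0002005356945526579]]
```

Run:
```python
from p import *
plan([((.436,-.31,.09),down(65)),((.47,-.07,.12),down(80)),((.53,.11,.12),down(85.9)),((.64,.21,.10),down(85.9)),((.6623,.2238,.07),down(85.9))],.6)
```

```text
18 rows
[[0.012, -0.003, -0.037, 0.0, 0.0, -0.1, 0.6], [0.011, -0.002, -0.038, 0.0, -0.1, -0.1, 0.6], [0.039, -0.012, -0.005, 0.0, 0.0, -2.5, 0.6], [0.039, -0.01, -0.005, 0.0, 0.0, -2.5, 0.6], [0.039, -0.008, -0.005, 0.0, 0.0, -2.5, 0.6], [0.04, -0.007, -0.005, 0.0, 0.0, -2.5, 0.6], [0.041, -0.005, -0.005, 0.0, 0.0, -2.5, 0.6], [0.04, -0.003, -0.005, 0.0, 0.0, -2.5, 0.6], [0.038, 0.006, 0.0, 0.0, 0.0, -1.2, 0.6], [0.037, 0.006, 0.0, 0.0, 0.0, -1.2, 0.6], [0.037, 0.007, 0.0, 0.0, 0.0, -1.1, 0.6], [0.037, 0.008, 0.0, 0.0, 0.0, -1.2, 0.6]]
[[0.037, 0.008, 0.0, 0.0, 0.0, -1.2, 0.6], [0.027, 0.026, 0.005, 0.0, 0.0, 0.0, 0.6], [0.027, 0.026, 0.005, 0.0, 0.0, 0.0, 0.6], [0.027, 0.025, 0.005, 0.0, 0.0, 0.0, 0.6], [0.027, 0.026, 0.005, 0.0, 0.0, 0.0, 0.6], [0.015, 0.021, 0.03, 0.0, 0.0, 0.0, 0.6]]
```

Call:
{"op": "apply_moves", "data": {
  "moves": [
    [[0.003,0,-0.03,0,0,0,0.6],[0.011,-0.002,-0.038,0,0,0,0.6],[0.039,-0.012,-0.01,0,0,-2.5,0.6],[0.039,-0.01,-0.005,0,0,-2.5,0.6],[0.039,-0.008,-0.005,0,0,-2.5,0.6],[0.04,-0.007,-0.005,0,0,-2.5,0.6],[0.041,-0.005,-0.005,0,0,-2.5,0.6],[0.04,-0.003,-0.005,0,0,-2.5,0.6],[0.038,0.006,0,0,0,-1.2,0.6],[0.037,0.006,0,0,0,-1.2,0.6],[0.037,0.007,0,0,0,-1.1,0.6]]
  ]
}}

```text
time: 3.4
eef_pos: [0.4973, 0.0431, 0.1134]
tcp_rot: [0.746, 0.666, -0.002, -0.009]
contact_force: [0.2, -0.4, -6.0]
opening: 0.764
```

Run:
```python
from p import *
s=ctrl.get_state();print(s['dq'],s['eef_pos'])
plan([((.56,.16,.115),down(85.9)),((.64,.21,.10),down(85.9)),((.6623,.2238,.07),down(85.9))],.6)
```

```text
[ 0.79850794  0.30913145 -0.3059723   0.01253344 -0.00711293  0.58612114] [0.49733173 0.04306148 0.11335092]
7 rows
[[0.041, 0.016, 0.0, -0.3, -0.2, -0.8, 0.6], [0.041, 0.017, -0.001, -0.3, -0.2, -0.8, 0.6], [0.041, 0.018, 0.0, -0.3, -0.2, -0.7, 0.6], [0.018, 0.025, 0.005, 0.0, 0.0, 0.0, 0.6], [0.019, 0.026, 0.005, 0.0, 0.0, 0.0, 0.6], [0.018, 0.025, 0.005, 0.0, 0.0, 0.0, 0.6], [0.016, 0.021, 0.03, 0.0, 0.0, 0.0, 0.6]]
```

Call:
{"op": "apply_moves", "data": {
  "moves": [
    [[0.041,0.016,0,-0.3,-0.2,-0.8,0.6],[0.041,0.017,0,-0.3,-0.2,-0.8,0.6],[0.041,0.018,0,-0.3,-0.2,-0.7,0.6],[0.018,0.025,0.004,0,0,0,0.6],[0.019,0.026,0.004,0,0,0,0.6],[0.016,0.025,0.005,0,0,0,0.6],[0.008,0.012,0.01,0,0,0,0.6],[0,0,0,0,0,0,0.6]]
  ]
}}

```text
time: 4.2
eef_pos: [0.6459, 0.2302, 0.0747]
tcp_rot: [0.728, 0.685, -0.008, -0.006]
contact_force: [-0.8, 0.6, -6.9]
opening: 0.763
```

Run:
```python
from p import *
s=ctrl.get_state();print(s['dq'],s['eef_pos'])
plan([((.6623,.2238,.032),down(85.9))],.6)
```

```text
[ 0.00511054 -0.00087844  0.00631718 -0.009046    0.02656419  0.000171  ] [0.64585763 0.23015496 0.0746942 ]
2 rows
[[-0.003, 0.009, 0.021, -0.6, 0.1, 0.3, 0.6], [-0.002, 0.008, 0.021, -0.6, 0.1, 0.3, 0.6]]
```

Call:
{"op": "apply_moves", "data": {
  "moves": [
    [[-0.003,0.009,0.01,-0.6,0.1,0.3,0.6],[-0.003,0.008,0.012,-0.6,0.1,0.3,0.6],[0,0.001,0.008,0,0,0,0.6],[0,0,0.004,0,0,0,0.6],[0,0,0,0,0,0,0.6]]
  ]
}}

```text
time: 4.7
eef_pos: [0.6598, 0.2199, 0.0335]
tcp_rot: [0.732, 0.681, -0.003, -0.002]
contact_force: [1.1, 0.2, -7.4]
opening: 0.766
```

Run:
```python
from p import *
s=ctrl.get_state();print(s['dq'],s['eef_pos'])
plan([((.6623,.2238,.032),down(85.9))],.6)
```

```text
[-5.68455128e-03 -1.75425033e-03  6.46582088e-03 -4.64267011e-04
  1.24012621e-03  1.60088035e-05] [0.65982992 0.21990217 0.03346316]
1 rows
[[0.004, 0.002, 0.001, -0.4, 0.2, -0.1, 0.6]]
```

Call:
{"op": "apply_moves", "data": {
  "moves": [
    [[0.004,0.002,0,-0.4,0.2,0,0.6],[0,0,0.003,0,0,0,0.6],[0,0,0.001,0,0,0,0.6],[0,0,0,0,0,0,0.3],[0,0,0,0,0,0,-1],[0,0,0,0,0,0,-1],[0,0,-0.02,0,0,0,-1],[0,0,-0.04,0,0,0,-1],[0,0,-0.03,0,0,0,-1]]
  ]
}}

```text
time: 5.6
eef_pos: [0.6643, 0.2246, 0.1263]
tcp_rot: [0.732, 0.681, 0.003, 0.002]
contact_force: [0.6, 0.5, 0.1]
opening: 1.002
```

Run:
```python
from p import *
s=ctrl.get_state();print(s['dq'],s['eef_pos'])
# M: waypoint clear of can
plan([((.54,.13,.13),down(88)),((.45,-.04,.11),down(92)),((.4323,-.0862,.07),down(92.2))],-1)
```

```text
[-0.00326256 -0.33154914 -0.13114816  0.00078056  0.48483318  0.0007783 ] [0.66432285 0.22462241 0.12633644]
11 rows
[[-0.026, -0.029, -0.001, 0.1, 0.0, -0.5, -1], [-0.025, -0.03, -0.001, 0.1, -0.1, -0.6, -1], [-0.026, -0.03, -0.001, 0.1, 0.0, -0.5, -1], [-0.025, -0.03, -0.001, 0.1, 0.0, -0.6, -1], [-0.035, -0.017, 0.004, 0.0, 0.0, -0.8, -1], [-0.034, -0.017, 0.004, 0.0, 0.0, -0.8, -1], [-0.034, -0.018, 0.004, 0.0, 0.0, -0.8, -1], [-0.034, -0.018, 0.004, 0.0, 0.0, -0.8, -1], [-0.033, -0.018, 0.003, 0.0, 0.0, -0.8, -1], [-0.023, -0.01, 0.02, 0.0, 0.0, -0.1, -1], [-0.023, -0.01, 0.02, 0.0, 0.0, -0.1, -1]]
```

Call:
{"op": "apply_moves", "data": {
  "moves": [
    [[-0.026,-0.029,0,0.1,0,-0.5,-1],[-0.025,-0.03,0,0.1,0,-0.6,-1],[-0.026,-0.03,0,0.1,0,-0.5,-1],[-0.025,-0.03,0,0.1,0,-0.6,-1],[-0.035,-0.017,0.004,0,0,-0.8,-1],[-0.034,-0.017,0.004,0,0,-0.8,-1],[-0.034,-0.018,0.004,0,0,-0.8,-1],[-0.034,-0.018,0.004,0,0,-0.8,-1],[-0.03,-0.018,0.006,0,0,-0.8,-1],[-0.018,-0.01,0.01,0,0,0,-1],[-0.01,-0.005,0,0,0,0,-1],[0,0,0,0,0,0,-1]]
  ]
}}

```text
time: 6.8
eef_pos: [0.4533, -0.0761, 0.1207]
tcp_rot: [0.691, 0.722, 0.024, 0.028]
contact_force: [-0.5, -0.0, 0.1]
opening: 0.997
```

Run:
```python
from p import *
s=ctrl.get_state();print(s['dq'],s['eef_pos'])
plan([((.4323,-.0862,.01),down(92.2))],-1)
from m import *
im=shot('top','top1');hsv=masks(im)
brown=cv2.inRange(hsv,(8,82,110),(24,255,255))
both=cv2.morphologyEx(brown,cv2.MORPH_CLOSE,np.ones((9,9),np.uint8))
white=cv2.inRange(hsv,(0,0,182),(180,30,255))
fitpts(blob(both,(160,150,255,215)),.065,'L');fitpts(blob(white,(165,150,250,210)),.065,'Ltape')
```

```text
[-0.00201411 -0.01578425 -0.00277499  0.01074531 -0.00164317  0.0054106 ] [ 0.45331633 -0.07610288  0.12065132]
3 rows
[[-0.003, -0.01, 0.036, 1.4, 0.1, 0.1, -1], [-0.003, -0.009, 0.037, 1.4, 0.1, 0.1, -1], [-0.003, -0.008, 0.036, 1.4, 0.1, 0.1, -1]]
L c 658.5 221.6 size 155.9 71.9 ang 86.0
Ltape c 663.5 228.7 size 149.5 13.5 ang 86.0
```

View pics/top1.png

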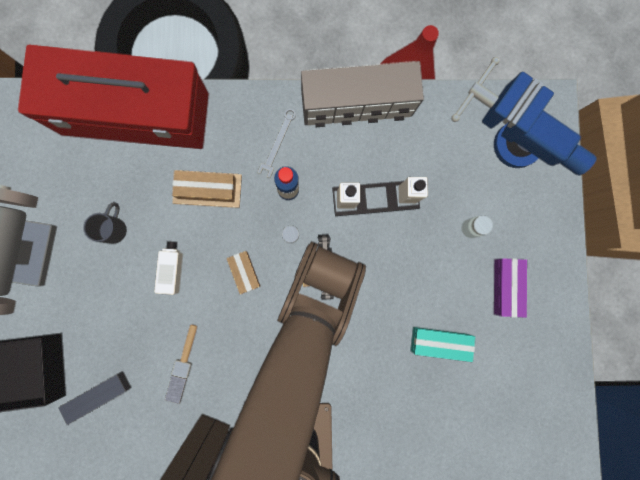

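The large carton sits on the pallet, tape centred at about (204,184) px, within 3 mm and in line. Everything else is unmoved and the gripper is above the medium carton. Descending.

Call:
{"op": "apply_moves", "data": {
  "moves": [
    [[-0.003,-0.01,0.025,1.4,0.1,0.1,-1],[-0.003,-0.01,0.034,1.5,0.1,0.1,-1],[-0.003,-0.006,0.03,1.4,0.1,0.1,-1],[0,0,0.012,0,0,0,-1],[0,0,0,0,0,0,-1]]
  ]
}}

```text
time: 7.35
eef_pos: [0.4408, -0.0863, 0.0234]
tcp_rot: [0.692, 0.722, 0.003, 0.007]
contact_force: [0.9, -0.7, 0.9]
opening: 1.001
```

Run:
```python
from p import *
s=ctrl.get_state();print(s['dq'],s['eef_pos'])
plan([((.4323,-.0862,.01),down(92.2))],-1)
```

```text
[ 0.01332053 -0.00661893 -0.01864269  0.00048408  0.00653436  0.00219151] [ 0.44079826 -0.0862869   0.02338932]
1 rows
[[0.001, -0.009, 0.013, 0.8, 0.4, 0.2, -1]]
```

Call:
{"op": "apply_moves", "data": {
  "moves": [
    [[0.001,-0.009,0.004,0.8,0.4,0.2,-1],[0,0,0.008,0,0,0,-1],[0,0,0,0,0,0,-1],[0,0,0,0,0,0,0.2],[0,0,0,0,0,0,0.6],[0,0,0,0,0,0,0.6],[0,0,0,0,0,0,0.6]]
  ]
}}

```text
time: 8.05
eef_pos: [0.4344, -0.0859, 0.0152]
tcp_rot: [0.693, 0.721, 0.001, 0.003]
contact_force: [0.5, 0.4, -1.9]
opening: 0.692
```

Run:
```python
from p import *
s=log();print(s['dq'],s['eef_pos'],R.from_quat(s['tcp_rot']).as_matrix())
off=(R.from_quat(s['tcp_rot']).inv().apply(np.array([.4323,-.0862,.01])-s['eef_pos']))
print('off',off,s['opening']*85)
tx=86.0;g=down(tx);d=g.apply([off[0],0,0]);t=np.array([.663,.228,0])-d;print('target',t)
z=s['eef_pos'][2]+.065;print('z',z)
plan([((.45,-.07,.06),down(92)),((.48,-.0,.14),down(90)),((.54,.12,.15),down(86)),((t[0]-.02,t[1]-.01,.14),g),((t[0],t[1],z+.03),g)],.6)
```

```text
[-0.00107636 -0.00308462  0.0016231   0.0017738  -0.00259088 -0.00131906] [ 0.43436645 -0.085875    0.01516653] [[-0.04063916  0.99915906  0.00544347]
 [ 0.99916916  0.04065512 -0.0028543 ]
 [-0.00307321  0.00532295 -0.99998111]]
off [-0.00022487 -0.00210543  0.00515611] 58.7909504859529
target [0.66301569 0.22822432 0.        ]
z 0.08016652759855702
13 rows
[[0.008, 0.008, -0.022, 0.2, 0.1, 0.2, 0.6], [0.007, 0.008, -0.023, 0.1, 0.1, 0.1, 0.6], [0.023, 0.011, -0.027, 0.0, 0.0, 0.7, 0.6], [0.023, 0.011, -0.026, 0.0, 0.0, 0.7, 0.6], [0.023, 0.01, -0.027, 0.0, 0.0, 0.6, 0.6], [0.04, 0.02, -0.003, 0.0, 0.0, 1.3, 0.6], [0.041, 0.019, -0.003, 0.0, 0.0, 1.4, 0.6], [0.041, 0.018, -0.004, 0.0, 0.0, 1.3, 0.6], [0.026, 0.024, 0.003, 0.0, 0.0, 0.0, 0.6], [0.026, 0.024, 0.002, 0.0, 0.0, 0.0, 0.6], [0.027, 0.024, 0.003, 0.0, 0.0, 0.0, 0.6], [0.026, 0.024, 0.002, 0.0, 0.0, 0.0, 0.6]]
[[0.011, 0.019, 0.03, 0.0, 0.0, 0.0, 0.6]]
```

Call:
{"op": "apply_moves", "data": {
  "moves": [
    [[0.002,0.003,-0.022,0.2,0.1,0.2,0.6],[0.008,0.008,-0.025,0.1,0.1,0.1,0.6],[0.023,0.011,-0.027,0,0,0.7,0.6],[0.023,0.011,-0.026,0,0,0.7,0.6],[0.023,0.01,-0.027,0,0,0.6,0.6],[0.04,0.02,-0.003,0,0,1.3,0.6],[0.041,0.019,-0.003,0,0,1.4,0.6],[0.041,0.018,-0.004,0,0,1.3,0.6],[0.026,0.024,0.003,0,0,0,0.6],[0.026,0.024,0.002,0,0,0,0.6],[0.02,0.018,0.003,0,0,0,0.6],[0.01,0.01,0,0,0,0,0.6]]
  ]
}}

```text
time: 9.25
eef_pos: [0.614, 0.2033, 0.1345]
tcp_rot: [0.734, 0.679, -0.005, -0.009]
contact_force: [-0.3, 0.3, -4.7]
opening: 0.69
```

Run:
```python
from p import *
s=ctrl.get_state();print(s['dq'],s['eef_pos'])
plan([((.663,.228,.11),down(86))],.6,step=.035)
```

```text
[ 0.12565737  0.28949994 -0.33319327 -0.00887839  0.0779836   0.12115485] [0.61398195 0.20328086 0.13451219]
2 rows
[[0.014, 0.024, 0.012, -0.6, -0.2, -0.3, 0.6], [0.014, 0.023, 0.012, -0.6, -0.1, -0.2, 0.6]]
```

Call:
{"op": "apply_moves", "data": {
  "moves": [
    [[0.012,0.022,0.006,-0.6,-0.2,-0.3,0.6],[0.009,0.018,0.01,-0.6,0,-0.2,0.6],[0.001,0.004,0.01,0,0,0,0.6],[0,0,0,0,0,0,0.6],[0,0,0,0,0,0,0.6]]
  ]
}}

```text
time: 9.75
eef_pos: [0.6563, 0.2238, 0.0974]
tcp_rot: [0.731, 0.683, -0.005, -0.005]
contact_force: [0.1, -0.4, -4.4]
opening: 0.694
```

Run:
```python
from p import *
s=ctrl.get_state();print(s['dq'],s['eef_pos'])
plan([((.663,.228,.082),down(86))],.6,step=.035)
```

```text
[-0.00359601  0.01577311  0.02730142 -0.00222446  0.00642762 -0.00020826] [0.65625956 0.2238471  0.0973913 ]
1 rows
[[0.005, 0.007, 0.015, -0.8, 0.1, 0.1, 0.6]]
```

Call:
{"op": "apply_moves", "data": {
  "moves": [
    [[0.005,0.007,0.003,-0.8,0.1,0.1,0.6],[0,0,0.004,0,0,0,0.6],[0,0,0.003,0,0,0,0.6],[0,0,0,0,0,0,0.6]]
  ]
}}

```text
time: 10.15
eef_pos: [0.6626, 0.2276, 0.0871]
tcp_rot: [0.732, 0.682, 0.0, 0.0]
contact_force: [0.1, 0.4, -4.9]
opening: 0.691
```

Run:
```python
from p import *
s=ctrl.get_state();print(s['dq'],s['eef_pos'])
plan([((.663,.228,.081),down(86))],.6,step=.035)
```

```text
[-0.00136617 -0.00884701 -0.00070563  0.00028785  0.00448437  0.00060863] [0.66255291 0.22762653 0.08709641]
1 rows
[[0.0, 0.0, 0.006, 0.0, 0.0, -0.1, 0.6]]
```

Call:
{"op": "apply_moves", "data": {
  "moves": [
    [[0,0,0.005,0,0,0,0.6],[0,0,0.002,0,0,0,0.6],[0,0,0,0,0,0,0.6],[0,0,0,0,0,0,0.3],[0,0,0,0,0,0,-1],[0,0,0,0,0,0,-1],[0,0,-0.02,0,0,0,-1],[0,0,-0.04,0,0,0,-1],[0,0,-0.02,0,0,0,-1]]
  ]
}}

```text
time: 11.05
eef_pos: [0.6639, 0.2276, 0.1647]
tcp_rot: [0.732, 0.681, 0.002, 0.001]
contact_force: [1.2, 0.2, 0.0]
opening: 1.002
```

Run:
```python
from p import *
s=ctrl.get_state();print(s['dq'],s['eef_pos'],s['time'])
plan([((.62,.21,.16),down(86)),((.45,.133,.09),down(20.2)),],-1)
```

```text
[-0.0019983  -0.17149891 -0.09950742 -0.00086842  0.32479828  0.00093764] [0.66391042 0.22757601 0.16472183] 11.05
11 rows
[[-0.01, -0.021, 0.002, 0.1, 0.0, 0.0, -1], [-0.011, -0.022, 0.003, 0.1, -0.1, -0.1, -1], [-0.01, -0.018, 0.008, 0.0, 0.0, 7.3, -1], [-0.012, -0.017, 0.007, 0.0, 0.0, 7.3, -1], [-0.014, -0.015, 0.008, 0.0, 0.0, 7.3, -1], [-0.016, -0.013, 0.008, 0.0, 0.0, 7.4, -1], [-0.017, -0.012, 0.008, 0.0, 0.0, 7.3, -1], [-0.019, -0.008, 0.007, 0.0, 0.0, 7.3, -1], [-0.02, -0.007, 0.008, 0.0, 0.0, 7.3, -1], [-0.02, -0.003, 0.008, 0.0, 0.0, 7.3, -1], [-0.021, -0.002, 0.007, 0.0, 0.0, 7.3, -1]]
```

Call:
{"op": "apply_moves", "data": {
  "moves": [
    [[-0.01,-0.021,0,0.1,0,0,-1],[-0.011,-0.022,0,0.1,0,-0.1,-1],[-0.01,-0.018,0.004,0,0,7.3,-1],[-0.012,-0.017,0.007,0,0,7.3,-1],[-0.014,-0.015,0.008,0,0,7.3,-1],[-0.016,-0.013,0.008,0,0,7.4,-1],[-0.017,-0.012,0.008,0,0,7.3,-1],[-0.019,-0.008,0.007,0,0,7.3,-1],[-0.02,-0.007,0.008,0,0,7.3,-1],[-0.018,-0.003,0.008,0,0,7.3,-1],[-0.01,-0.002,0,0,0,4,-1],[0,0,0,0,0,0,-1]]
  ]
}}

```text
time: 12.25
eef_pos: [0.4699, 0.1421, 0.1266]
tcp_rot: [0.983, 0.182, 0.027, 0.001]
contact_force: [-0.4, -0.6, 0.4]
opening: 0.997
```

Run:
```python
from p import *
s=ctrl.get_state();print(s['dq'],s['eef_pos'],s['time'])
plan([((.439,.130,.008),down(20.2))],-1,step=.035)
from m import *
im=shot('top','top2');hsv=masks(im)
white=cv2.inRange(hsv,(0,0,182),(180,30,255))
fitpts(blob(white,(165,150,250,210)),.107,'Mtape')
fitpts(blob(white,(220,240,270,300)),.036,'Stape')
```

```text
[-4.72680144e-03 -6.01003817e-03 -1.55996053e-02  3.15823474e-05
 -1.41208788e-02 -1.35798523e-02] [0.4699081  0.14207292 0.12659202] 12.25
4 rows
[[-0.01, 0.0, 0.029, 0.2, -0.8, 0.2, -1], [-0.009, 0.0, 0.029, 0.1, -0.7, 0.2, -1], [-0.009, 0.0, 0.03, 0.2, -0.8, 0.2, -1], [-0.009, 0.0, 0.029, 0.1, -0.7, 0.1, -1]]
Mtape c 663.5 227.8 size 126.8 13.7 ang 85.7
Stape c 410.5 119.1 size 40.7 12.9 ang 18.2
```

Call:
{"op": "apply_moves", "data": {
  "moves": [
    [[-0.01,0,0.02,0.2,-0.8,0.2,-1],[-0.009,0,0.029,0.1,-0.7,0.2,-1],[-0.009,0,0.03,0.2,-0.8,0.2,-1],[-0.005,0,0.015,0.1,-0.7,0.1,-1],[0,0,0,0,0,0,-1]]
  ]
}}

```text
time: 12.8
eef_pos: [0.4466, 0.1308, 0.0295]
tcp_rot: [0.984, 0.179, 0.004, 0.001]
contact_force: [-0.4, -0.3, -0.1]
opening: 1.003
```

Run:
```python
from p import *
s=ctrl.get_state();print(s['dq'],s['eef_pos'],s['time'])
plan([((.439,.130,.007),down(20.2))],-1,step=.035)
```

```text
[ 0.00078587  0.00749183 -0.0124067   0.00423166 -0.00323692 -0.00642312] [0.44657598 0.13083432 0.02949348] 12.8
1 rows
[[-0.008, -0.002, 0.022, 0.1, -0.4, 0.4, -1]]
```

Call:
{"op": "apply_moves", "data": {
  "moves": [
    [[-0.008,-0.002,0.01,0.1,-0.4,0.4,-1],[0,0,0.01,0,0,0,-1],[0,0,0.003,0,0,0,-1],[0,0,0,0,0,0,0.2],[0,0,0,0,0,0,0.7],[0,0,0,0,0,0,0.7],[0,0,0,0,0,0,0.7]]
  ]
}}

```text
time: 13.5
eef_pos: [0.4418, 0.1304, 0.0077]
tcp_rot: [0.984, 0.176, 0.003, 0.001]
contact_force: [-0.1, -1.1, -2.8]
opening: 0.627
```

Run:
```python
from p import *
s=log();print(s['dq'],s['eef_pos'],s['opening']*85)
r=R.from_quat(s['tcp_rot']);off=r.inv().apply(np.array([.439,.130,.01])-s['eef_pos']);print('off',off)
g=down(86);t=np.array([.6635,.2278,0])-g.apply([off[0],0,0]);print('target',t,'z',s['eef_pos'][2]+.107)
plan([((.46,.137,.05),down(20.2)),((.53,.16,.17),down(40)),((.64,.222,.17),g)],.7)
```

```text
[ 1.57397255e-03 -5.58356932e-03 -3.50626907e-03  8.46345125e-04
  3.10718658e-03 -9.06199785e-05] [0.44178885 0.13040108 0.00770193] 53.313766720654755
off [-0.00274121 -0.00058371 -0.0023162 ]
target [0.66369122 0.23053453 0.        ] z 0.11470193395278583
12 rows
[[0.01, 0.0, -0.021, 0.1, -0.2, 0.0, 0.7], [0.01, 0.0, -0.021, 0.0, -0.1, 0.1, 0.7], [0.018, 0.001, -0.03, 0.0, 0.0, -5.0, 0.7], [0.019, 0.002, -0.03, 0.0, 0.0, -4.9, 0.7], [0.017, 0.004, -0.03, 0.0, 0.0, -5.0, 0.7], [0.018, 0.005, -0.03, 0.0, 0.0, -4.9, 0.7], [0.021, 0.004, 0.0, 0.0, 0.0, -7.7, 0.7], [0.02, 0.006, 0.0, 0.0, 0.0, -7.6, 0.7], [0.019, 0.01, 0.0, 0.0, 0.0, -7.7, 0.7], [0.017, 0.011, 0.0, 0.0, 0.0, -7.7, 0.7], [0.016, 0.014, 0.0, 0.1, 0.0, -7.7, 0.7], [0.014, 0.016, 0.0, 0.0, 0.0, -7.6, 0.7]]
```

Call:
{"op": "apply_moves", "data": {
  "moves": [
    [[0.002,0,-0.02,0.1,-0.2,0,0.7],[0.01,0,-0.021,0,-0.1,0.1,0.7],[0.018,0.001,-0.03,0,0,-5,0.7],[0.019,0.002,-0.03,0,0,-4.9,0.7],[0.017,0.004,-0.03,0,0,-5,0.7],[0.018,0.005,-0.03,0,0,-4.9,0.7],[0.021,0.004,0,0,0,-7.7,0.7],[0.02,0.006,0,0,0,-7.6,0.7],[0.019,0.01,0,0,0,-7.7,0.7],[0.017,0.011,0,0,0,-7.7,0.7],[0.012,0.012,0,0,0,-7.7,0.7],[0.006,0.006,0,0,0,-4,0.7]]
  ]
}}

```text
time: 14.7
eef_pos: [0.6162, 0.2155, 0.1672]
tcp_rot: [0.738, 0.675, -0.005, -0.003]
contact_force: [-0.6, -0.7, -1.9]
opening: 0.622
```

Run:
```python
from p import *
s=ctrl.get_state();print(s['dq'],s['eef_pos'],s['time'])
plan([((.6637,.2305,.14),down(86))],.7,step=.025)
```

```text
[ 0.06184706  0.18017432 -0.20326504  0.00208819  0.05415754 -0.65596079] [0.61621388 0.21545897 0.16717943] 14.7
3 rows
[[0.006, 0.015, 0.009, -0.2, 0.1, -0.4, 0.7], [0.007, 0.016, 0.009, -0.2, 0.0, -0.3, 0.7], [0.006, 0.015, 0.009, -0.3, 0.1, -0.4, 0.7]]
```

Call:
{"op": "apply_moves", "data": {
  "moves": [
    [[0.006,0.015,0.006,-0.2,0.1,0,0.7],[0.007,0.016,0.006,-0.2,0,0,0.7],[0.004,0.011,0.007,-0.3,0.1,0,0.7],[0,0.003,0.008,0,0,0,0.7],[0,0,0,0,0,0,0.7]]
  ]
}}

```text
time: 15.2
eef_pos: [0.6621, 0.2291, 0.1339]
tcp_rot: [0.737, 0.676, -0.002, -0.002]
contact_force: [-1.3, 0.6, -2.7]
opening: 0.622
```

Run:
```python
from p import *
s=ctrl.get_state();print(s['dq'],s['eef_pos'],s['time'])
plan([((.6637,.2305,.122),down(86))],.7,step=.025)
```

```text
[ 0.00377606 -0.00154196 -0.00563344  0.00281839  0.00538751 -0.00188966] [0.66213382 0.22911786 0.13386675] 15.2
1 rows
[[0.002, 0.002, 0.012, -0.3, 0.1, -0.9, 0.7]]
```

Call:
{"op": "apply_moves", "data": {
  "moves": [
    [[0.001,0.001,0.005,-0.3,0.1,-0.9,0.7],[0,0,0.005,0,0,0,0.7],[0,0,0.004,0,0,0,0.7],[0,0,0,0,0,0,0.7]]
  ]
}}

```text
time: 15.6
eef_pos: [0.6614, 0.2295, 0.1183]
tcp_rot: [0.731, 0.682, -0.001, -0.001]
contact_force: [-0.2, 0.3, -2.7]
opening: 0.619
```

Run:
```python
from p import *
s=ctrl.get_state();print(s['dq'],s['eef_pos'],s['time'])
plan([((.6637,.2305,.1147),down(86))],.7,step=.025)
```

```text
[ 0.00010407 -0.0089678   0.00021195 -0.00034109  0.00209193  0.00057873] [0.6614118  0.22949795 0.11825209] 15.6
1 rows
[[0.001, 0.002, 0.004, -0.1, 0.0, 0.0, 0.7]]
```

Call:
{"op": "apply_moves", "data": {
  "moves": [
    [[0.001,0.002,0.002,0,0,0,0.7],[0,0,0.002,0,0,0,0.7],[0,0,0,0,0,0,0.7],[0,0,0,0,0,0,0.3],[0,0,0,0,0,0,-1],[0,0,0,0,0,0,-1],[0,0,-0.02,0,0,0,-1],[0,0,-0.04,0,0,0,-1],[-0.01,-0.02,-0.02,0,0,0,-1],[-0.015,-0.035,0,0,0,0,-1],[-0.015,-0.035,0,0,0,0,-1],[0,0,0,0,0,0,-1]]
  ]
}}

```text
time: 16.8
eef_pos: [0.5719, 0.1963, 0.2037]
tcp_rot: [0.731, 0.682, 0.004, 0.003]
contact_force: [0.4, -0.3, 0.1]
opening: 1.001
```

Run:
```python
from p import *
s=log();print(s['dq'],s['eef_pos'],s['time'],s['qpos'])
from m import *
im=shot('top','top3');hsv=masks(im)
white=cv2.inRange(hsv,(0,0,182),(180,30,255))
try: fitpts(blob(white,(165,150,250,210)),.143,'Stape')
except Exception as e: print(e)
# kinematics fit, planar with lateral offset
import json
from scipy.optimize import least_squares
D=[json.loads(l) for l in open('log.jsonl')]
def fk(q,p,full=False):
    h,a1,L1,L2,e,d,L3=p
    Z=lambda a:R.from_rotvec([0,0,a]);Y=lambda a:R.from_rotvec([0,a,0])
    r=Z(q[0]);x=np.array([0,0,h])+r.apply([a1,d,0])
    r=r*Y(q[1]);x=x+r.apply([0,0,L1])
    r=r*Y(q[2]);x=x+r.apply([e,0,0])+r.apply([0,0,L2])
    r=r*Z(q[3])*Y(q[4]);x=x+r.apply([0,0,L3]);r=r*Z(q[5])
    return x,r
def res(p): return np.concatenate([fk(q,p)[0]-x for q,x,_ in D]+[np.array(p)*1e-5])
s=least_squares(res,[.3,0,.4,.4,0,.1,.2]);print(s.x,np.abs(res(s.x)).max())
for q,x,o in D[::4]:
    print(np.round((fk(q,s.x)[1].inv()*R.from_quat(o)).as_rotvec(degrees=True),1))
```

```text
[-0.00193326  0.02373257 -0.09403058  0.00685602 -0.04945497 -0.00015068] [0.57188503 0.19627818 0.20370371] 16.8 [1.62809990e-01 1.51596581e-01 1.78729553e+00 3.65720248e-04
 1.19267636e+00 2.31912614e-01]
Stape c 661.4 192.4 size 25.9 12.0 ang 89.6
[2.40299989e-01 6.03944561e-10 4.42999999e-01 5.72500000e-01
 2.05999999e-02 1.00900000e-01 2.49299988e-01] 5.724999997697073e-06
[-0. -0. 90.]
[-0. -0. 90.]
[-0.  0. 90.]
[-0. -0. 90.]
[-0.  0. 90.]
[-0.  0. 90.]
[-0.  0. 90.]
```

```bash
cat > k.py <<'E'
from p import *
from scipy.optimize import least_squares
LO=np.array([-2.77,-.9,.21,-1.53,.24,-2.84]);HI=np.array([2.77,2.22,2.48,4.67,2.81,2.84])
Zr=lambda a:R.from_rotvec([0,0,a]);Yr=lambda a:R.from_rotvec([0,a,0])
def fk(q):
    r=Zr(q[0]);x=np.array([0,0,.2403])+r.apply([0,.1009,0])
    r=r*Yr(q[1]);x=x+r.apply([0,0,.443]);r=r*Yr(q[2]);x=x+r.apply([.0206,0,.5725])
    r=r*Zr(q[3])*Yr(q[4]);return x+r.apply([0,0,.2493]),r*Zr(q[5]+np.pi/2)
def ik(x,r,seed):
    f=lambda q:(lambda X:np.r_[(X[0]-x)*5,(X[1].inv()*r).as_rotvec()])(fk(q))
    s=least_squares(f,np.clip(seed,LO+.01,HI-.01),bounds=(LO,HI));return s.x,np.abs(s.fun).max()
def tool(z,y): return R.from_matrix(np.c_[np.cross(y,z),y,z])
def frames(tau,sg,base=(.3878,.3261),aa=-5.1,gx=.6355,gy=-.2265,ga=4.5,hg=.060,gz=.026,lead=.013):
    U=np.array([0,0,1.]);a=np.array([np.cos(np.radians(aa)),np.sin(np.radians(aa)),0]);u=np.array([np.cos(np.radians(ga)),np.sin(np.radians(ga)),0])
    t=np.radians(tau);zp=-np.cos(t)*U-np.sin(t)*a
    rp=tool(zp,sg*np.cross(U,a));xp=np.array([*base,0])+hg*a+gz*U+lead*zp
    Bp=R.from_matrix(np.c_[U,np.cross(a,U),a]);Bg=R.from_matrix(np.c_[-u,np.cross(U,-u),U])
    xb=np.array([*base,.025])
    G=Bg*Bp.inv();xg=np.array([gx,gy,.010])+G.apply(xp-xb);return xp,rp,xg,G*rp
E
python3 - <<'E'
from k import *
np.set_printoptions(precision=3,suppress=True)
s=ctrl.get_state();print(np.abs(fk(s['qpos'])[0]-s['eef_pos']).max())
for tau in(0,10,20,30):
  for sg in(1,-1):
    xp,rp,xg,rg=frames(tau,sg)
    for nm,x,r,seeds in(('pick',xp,rp,[(.3,.3,2,0,1,1.),(.3,.3,2,0,1,-1.)]),('place',xg,rg,[(-.5,.3,2,3.1,.6,1.),(-.5,.3,2,3.1,.6,-1.),(-.5,.3,2,0,.6,1.),(-.5,.3,2,1.5,.6,0)])):
      b=min((ik(x,r,np.array(sd)) for sd in seeds),key=lambda t:t[1])
      print(tau,sg,nm,x,b[0],'%.4f'%b[1])
E
```

```text
1.6653345369377348e-16
0 1 pick [0.448 0.321 0.013] [ 0.438  0.303  2.007 -0.     0.832 -1.044] 0.0000
0 1 place [ 0.647 -0.226  0.07 ] [-0.768  0.605  2.134  2.254  1.308  1.88 ] 0.0000
0 -1 pick [0.448 0.321 0.013] [0.438 0.303 2.007 0.    0.832 2.097] 0.0000
0 -1 place [ 0.647 -0.226  0.07 ] [-0.768  0.605  2.134  2.254  1.308 -1.262] 0.0000
10 1 pick [0.445 0.321 0.013] [ 0.402  0.367  1.929  0.097  1.002 -1.139] 0.0000
10 1 place [ 0.647 -0.226  0.068] [-0.762  0.504  2.157  2.171  1.096  1.969] 0.0000
10 -1 pick [0.445 0.321 0.013] [0.402 0.367 1.929 0.097 1.002 2.003] 0.0000
10 -1 place [ 0.647 -0.226  0.068] [-0.762  0.504  2.157  2.171  1.096 -1.173] 0.0000
20 1 pick [0.443 0.321 0.014] [ 0.371  0.441  1.85   0.166  1.171 -1.2  ] 0.0000
20 1 place [ 0.647 -0.226  0.066] [-0.745  0.418  2.158  2.047  0.888  2.102] 0.0000
20 -1 pick [0.443 0.321 0.014] [0.371 0.441 1.85  0.166 1.171 1.941] 0.0000
20 -1 place [ 0.647 -0.226  0.066] [-0.745  0.418  2.158  2.047  0.888 -1.039] 0.0000
30 1 pick [0.441 0.321 0.015] [ 0.345  0.522  1.771  0.218  1.337 -1.24 ] 0.0000
30 1 place [ 0.646 -0.226  0.064] [-0.719  0.353  2.137  1.851  0.701  2.309] 0.0000
30 -1 pick [0.441 0.321 0.015] [0.345 0.522 1.771 0.218 1.337 1.901] 0.0000
30 -1 place [ 0.646 -0.226  0.064] [-0.719  0.353  2.137  1.851  0.701 -0.833] 0.0000
```

Run:
```python
from k import *
np.set_printoptions(precision=3,suppress=True)
xp,rp,xg,rg=frames(20,-1)
pre=xp-.10*rp.as_matrix()[:,2]
print(xp,pre,ik(pre,rp,[.371,.441,1.85,.166,1.171,1.941]))
plan([(pre,rp)],-1,rstep=7.5)
```

```text
[0.443 0.321 0.014] [0.477 0.318 0.108] (array([0.347, 0.357, 1.757, 0.149, 1.349, 1.95 ]), np.float64(2.580882556280084e-13))
13 rows
[[0.009, -0.008, 0.007, 1.3, -1.3, 6.9, -1], [0.008, -0.009, 0.008, 1.2, -1.2, 7.0, -1], [0.007, -0.01, 0.007, 1.3, -1.3, 6.9, -1], [0.005, -0.01, 0.008, 1.2, -1.2, 6.9, -1], [0.005, -0.011, 0.007, 1.3, -1.3, 6.9, -1], [0.004, -0.011, 0.008, 1.2, -1.2, 7.0, -1], [0.002, -0.012, 0.008, 1.3, -1.3, 6.9, -1], [0.001, -0.011, 0.008, 1.2, -1.3, 6.9, -1], [0.0, -0.011, 0.009, 1.3, -1.2, 7.0, -1], [-0.001, -0.012, 0.009, 1.3, -1.3, 6.9, -1], [-0.002, -0.01, 0.009, 1.2, -1.2, 6.9, -1], [-0.004, -0.01, 0.009, 1.3, -1.3, 6.9, -1]]
[[-0.004, -0.01, 0.009, 1.2, -1.3, 7.0, -1]]
```

Call:
{"op": "apply_moves", "data": {
  "moves": [
    [[0.009,-0.008,0.005,1.3,-1.3,6.9,-1],[0.008,-0.009,0.008,1.2,-1.2,7,-1],[0.007,-0.01,0.007,1.3,-1.3,6.9,-1],[0.005,-0.01,0.008,1.2,-1.2,6.9,-1],[0.005,-0.011,0.007,1.3,-1.3,6.9,-1],[0.004,-0.011,0.008,1.2,-1.2,7,-1],[0.002,-0.012,0.008,1.3,-1.3,6.9,-1],[0.001,-0.011,0.008,1.2,-1.3,6.9,-1],[0,-0.011,0.009,1.3,-1.2,7,-1],[-0.001,-0.012,0.009,1.3,-1.3,6.9,-1],[-0.002,-0.01,0.009,1.2,-1.2,6.9,-1],[-0.002,-0.005,0,0.8,-0.8,4,-1]]
  ]
}}

```text
time: 18.05
eef_pos: [0.5113, 0.3165, 0.132]
tcp_rot: [0.989, 0.014, -0.146, -0.011]
contact_force: [-0.0, -0.3, -0.2]
opening: 1.003
```

Run:
```python
from k import *
np.set_printoptions(precision=3,suppress=True)
s=ctrl.get_state();print(s['eef_pos'],s['qpos'],s['dq'])
xp,rp,xg,rg=frames(20,-1)
pre=xp-.07*rp.as_matrix()[:,2]
plan([(pre,rp)],-1,rstep=7.5)
```

```text
[0.511 0.317 0.132] [0.338 0.361 1.693 0.116 1.362 1.842] [ 0.018  0.053 -0.1    0.181  0.111  0.695]
2 rows
[[-0.014, -0.001, 0.032, 0.3, -1.6, 3.3, -1], [-0.012, 0.0, 0.031, 0.3, -1.5, 3.3, -1]]
```

Call:
{"op": "apply_moves", "data": {
  "moves": [
    [[-0.014,-0.001,0.02,0.3,-1.6,2,-1],[-0.012,0,0.025,0.3,-1.5,2,-1],[-0.004,0,0.01,0,0,0,-1],[0,0,0,0,0,0,-1]]
  ]
}}

```text
time: 18.45
eef_pos: [0.472, 0.322, 0.0898]
tcp_rot: [0.985, -0.023, -0.169, -0.013]
contact_force: [-0.0, 0.6, 1.1]
opening: 1.001
```

Run:
```python
from k import *
from m import *
np.set_printoptions(precision=3,suppress=True)
s=ctrl.get_state();print(s['eef_pos'],s['dq'])
xp,rp,xg,rg=frames(20,-1)
plan([(xp,rp)],-1,rstep=7.5,step=.03)
im=shot('top','top4');im2=shot('scene','sc4')
hsv=masks(im);white=cv2.inRange(hsv,(0,0,182),(180,30,255))
try: fitpts(blob(white,(165,150,250,210)),.143,'Stape')
except Exception as e: print(e)
a=cv2.resize(im[140:310,100:300],None,fx=2,fy=2);b=cv2.resize(im2[180:350,330:530],None,fx=2,fy=2)
cv2.imwrite('pics/c4.png',np.hstack([a,b])[:,:,::-1])
```

```text
[0.472 0.322 0.09 ] [-0.001  0.012 -0.033 -0.004 -0.002  0.002]
3 rows
[[-0.001, 0.001, 0.027, -0.1, -0.2, 0.8, -1], [0.0, 0.001, 0.027, 0.0, -0.1, 0.9, -1], [0.0, 0.001, 0.027, 0.0, -0.2, 0.8, -1]]
Stape c 664.5 229.7 size 101.5 13.6 ang 86.3
```

View pics/c4.png

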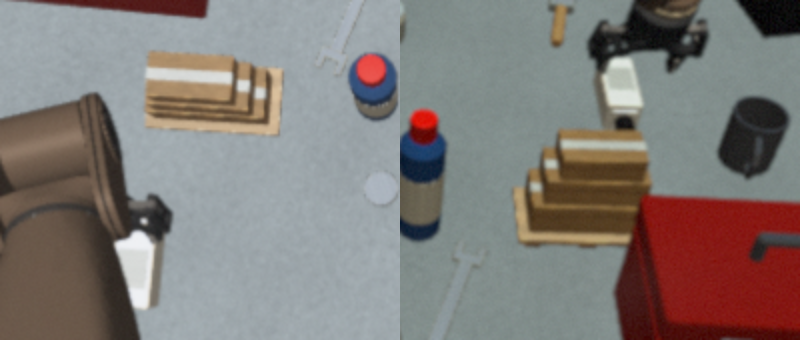

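The column stands well, with the small carton's tape (190,74) on the crop about 2 mm off the one below. The gripper straddles the bottle. Descending.

Call:
{"op": "apply_moves", "data": {
  "moves": [
    [[-0.001,0.001,0.022,-0.1,-0.2,0.8,-1],[0,0.001,0.027,0,-0.1,0.9,-1],[0,0,0.018,0,-0.2,0.8,-1],[0,0,0.008,0,0,0,-1],[0,0,0,0,0,0,-1]]
  ]
}}

```text
time: 19.05
eef_pos: [0.4571, 0.3253, 0.0262]
tcp_rot: [0.986, -0.044, -0.163, -0.012]
contact_force: [0.5, 0.1, -1.0]
opening: 1.001
```

Run:
```python
from k import *
np.set_printoptions(precision=3,suppress=True)
s=ctrl.get_state();print(s['eef_pos'],s['dq'])
xp,rp,xg,rg=frames(20,-1);print(xp)
plan([(xp,rp)],-1,rstep=7.5,step=.03)
```

```text
[0.457 0.325 0.026] [-0.003 -0.008 -0.025 -0.002  0.003 -0.002]
[0.443 0.321 0.014]
1 rows
[[-0.009, 0.005, 0.016, -0.6, -1.2, 0.1, -1]]
```

Call:
{"op": "apply_moves", "data": {
  "moves": [
    [[-0.01,0.005,0.006,-0.6,-1.2,0,-1],[0,0,0.007,0,0,0,-1],[0,0,0.001,0,0,0,-1],[0,0,0,0,0,0,0.2],[0,0,0,0,0,0,0.7],[0,0,0,0,0,0,0.7],[0,0,0,0,0,0,0.7],[0,0,0,0,0,0,0.7]]
  ],
  "force": 60
}}

```text
time: 19.85
eef_pos: [0.4465, 0.3222, 0.02]
tcp_rot: [0.985, -0.042, -0.17, -0.009]
contact_force: [-0.3, -0.1, -0.7]
opening: 0.58
```

Run:
```python
from k import *
import json
np.set_printoptions(precision=3,suppress=True)
s=ctrl.get_state();print(s['eef_pos'],s['dq'],s['opening']*85,s['contact_force'])
xp,rp,xg,rg=frames(20,-1)
x=s['eef_pos'];r=R.from_quat(s['tcp_rot']);print('nominal',xp,'rot err',(rp.inv()*r).as_rotvec(degrees=True))
json.dump([list(x),list(r.as_quat())],open('grip.json','w'))
```

```text
[0.446 0.322 0.02 ] [-0.001 -0.    -0.    -0.    -0.     0.001] 49.30085604471118 [-0.278 -0.081 -0.65 ]
nominal [0.443 0.321 0.014] rot err [ 0.113  0.436 -0.205]
```

```bash
cat > place.py <<'E'
from k import *
import json
x,o=json.load(open('grip.json'));x=np.array(x);r=R.from_quat(o)
U=np.array([0,0,1.]);aa,ga=np.radians(-5.1),np.radians(4.5)
Bp=lambda a:R.from_matrix(np.c_[U,np.cross(a,U),a])
a=np.array([np.cos(aa),np.sin(aa),0]);u=np.array([np.cos(ga),np.sin(ga),0])
# bottle axis in tool frame, squared to the jaws
at=r.inv().apply(a);at[1]=0;at/=np.linalg.norm(at);upt=np.cross(at,[0,1,0]);
if upt@r.inv().apply(U)<0: upt=-upt
bt=r.inv().apply(np.array([.3878,.3261,.025])-x);lat=bt[1];bt[1]=0
Bt=R.from_matrix(np.c_[upt,np.cross(at,upt),at])   # bottle frame in tool
Bg=R.from_matrix(np.c_[-u,np.cross(U,-u),U]);rg=Bg*Bt.inv();xg=np.array([.6355,-.2265,.010])-rg.apply(bt)
def base(x,r): return x+r.apply(bt)
def cap(x,r): return x+r.apply(bt+at*.135)
E
python3 - <<'E'
from place import *
np.set_printoptions(precision=3,suppress=True)
print('lat',lat,'at',at,'bt',bt,'xg',xg)
q0=np.array([.371,.441,1.85,.166,1.171,1.941]);q1=np.array([-.745,.418,2.158,2.047,.888,-1.039])
lift=np.array([.47,.30,.30])
ql,e1=ik(lift,r,q0);pre=xg-.14*u+.05*U;qp,e2=ik(pre,rg,q1);pre2=pre+.14*U;qp2,e3=ik(pre2,rg,q1);qg,e4=ik(xg,rg,q1)
print(ql,e1,'\n',qp,e2,'\n',qp2,e3,'\n',qg,e4)
for t in np.linspace(0,1,9):
    q=ql+(qp2-ql)*t;X,r_=fk(q);print('%.2f'%t,X,'base',base(X,r_),'cap',cap(X,r_))
qs=[ql+(qp2-ql)*t for t in np.linspace(0,1,31)];print('rot per row',max(np.degrees((fk(qs[i])[1].inv()*fk(qs[i+1])[1]).magnitude()) for i in range(30)), np.abs(np.diff(qs,axis=0)).max(0))
E
```

```text
lat 0.001188450723802311 at [ 0.942  0.    -0.335] bt [-0.057  0.     0.015] xg [ 0.641 -0.226  0.069]
[0.324 0.142 1.647 0.137 1.666 1.972] 7.886218783038912e-10 
 [-1.04   0.093  2.432  1.737  1.034 -0.921] 6.048161971250465e-11 
 [-1.04  -0.265  2.404  1.499  1.016 -0.469] 7.632823192937899e-10 
 [-0.756  0.406  2.172  2.042  0.901 -1.041] 2.8036167137868162e-14
0.00 [0.47 0.3  0.3 ] base [0.411 0.305 0.305] cap [0.546 0.293 0.305]
0.12 [0.49  0.254 0.285] base [0.431 0.255 0.288] cap [0.566 0.25  0.292]
0.25 [0.511 0.206 0.275] base [0.452 0.206 0.271] cap [0.585 0.202 0.291]
0.38 [0.532 0.153 0.271] base [0.475 0.155 0.254] cap [0.601 0.144 0.3  ]
0.50 [0.55  0.091 0.269] base [0.499 0.098 0.239] cap [0.609 0.075 0.314]
0.62 [0.56  0.019 0.269] base [0.52  0.031 0.227] cap [ 0.604 -0.003  0.328]
0.75 [ 0.559 -0.063  0.268] base [ 0.532 -0.05   0.217] cap [ 0.583 -0.085  0.337]
0.88 [ 0.54  -0.15   0.266] base [ 0.527 -0.141  0.209] cap [ 0.547 -0.165  0.34 ]
1.00 [ 0.501 -0.237  0.259] base [ 0.496 -0.237  0.2  ] cap [ 0.496 -0.237  0.335]
rot per row 4.853097019247589 [0.045 0.014 0.025 0.045 0.022 0.081]
```

Run:
```python
from place import *
plan([((.447,.322,.10),r),((.47,.30,.30),r)],.7,step=.042)
```

```text
7 rows
[[-0.013, 0.0, -0.038, 0.0, 0.0, 0.0, 0.7], [-0.013, 0.0, -0.038, 0.0, 0.0, 0.0, 0.7], [-0.009, 0.004, -0.039, 0.0, 0.0, 0.0, 0.7], [-0.009, 0.004, -0.04, 0.0, 0.0, 0.0, 0.7], [-0.008, 0.004, -0.039, 0.0, 0.0, 0.0, 0.7], [-0.009, 0.003, -0.039, 0.0, 0.0, 0.0, 0.7], [-0.009, 0.004, -0.039, 0.0, 0.0, 0.0, 0.7]]
```

Call:
{"op": "apply_moves", "data": {
  "moves": [
    [[-0.006,0,-0.018,0,0,0,0.7],[-0.013,0,-0.038,0,0,0,0.7],[-0.013,0,-0.038,0,0,0,0.7],[-0.009,0.004,-0.039,0,0,0,0.7],[-0.009,0.004,-0.04,0,0,0,0.7],[-0.008,0.004,-0.039,0,0,0,0.7],[-0.008,0.003,-0.03,0,0,0,0.7],[-0.004,0.002,-0.015,0,0,0,0.7]]
  ]
}}

```text
time: 20.65
eef_pos: [0.4604, 0.3005, 0.283]
tcp_rot: [0.983, -0.043, -0.179, -0.004]
contact_force: [0.5, 0.1, -4.3]
opening: 0.575
```

```bash
cat > jp.py <<'E'
from place import *
def jrows(xt,rt,seed,n,hand=.7):
    s=ctrl.get_state();q0=s['qpos'];qt,e=ik(xt,rt,np.array(seed));print('pos',np.round(s['eef_pos'],3),'q',np.round(q0,2),'->',np.round(qt,2),e,s['opening'])
    X,r_=fk(q0);out=[]
    for i in range(1,n+1):
        Y,rr=fk(q0+(qt-q0)*i/n);t=np.round(r_.inv().apply(Y-X),3)+0;w=np.round((r_.inv()*rr).as_rotvec(degrees=True),1)+0
        out.append([*map(float,t),*map(float,w),hand]);X=X+r_.apply(t);r_=r_*R.from_rotvec(w,degrees=True)
    for i in range(0,n,12):print(json.dumps(out[i:i+12]))
E
python3 - <<'E'
from jp import *
jrows(xg-.05*u+.18*U,rg,[-.9,0,2.2,1.6,1,-.6],22)
E
```

```text
pos [0.46  0.301 0.283] q [0.33 0.15 1.68 0.14 1.65 1.98] -> [-0.84 -0.07  2.26  1.65  0.85 -0.53] 2.578647560237679e-11 0.574611354739873
[[0.012, 0.008, 0.003, 5.2, -0.1, -3.8, 0.7], [0.011, 0.01, 0.002, 5.1, 0.6, -3.5, 0.7], [0.012, 0.01, -0.001, 5.0, 1.5, -3.5, 0.7], [0.01, 0.012, -0.003, 4.8, 2.2, -3.2, 0.7], [0.011, 0.013, -0.005, 4.3, 3.0, -3.1, 0.7], [0.01, 0.013, -0.007, 3.9, 3.6, -3.0, 0.7], [0.01, 0.015, -0.009, 3.4, 4.2, -2.9, 0.7], [0.01, 0.015, -0.011, 2.6, 4.6, -2.8, 0.7], [0.01, 0.017, -0.012, 2.0, 5.1, -2.7, 0.7], [0.01, 0.018, -0.014, 1.2, 5.3, -2.6, 0.7], [0.009, 0.02, -0.015, 0.4, 5.5, -2.6, 0.7], [0.008, 0.021, -0.016, -0.3, 5.6, -2.5, 0.7]]
[[0.009, 0.022, -0.017, -1.2, 5.5, -2.5, 0.7], [0.007, 0.024, -0.018, -1.9, 5.4, -2.4, 0.7], [0.006, 0.026, -0.019, -2.7, 5.1, -2.4, 0.7], [0.005, 0.028, -0.019, -3.3, 4.7, -2.3, 0.7], [0.004, 0.029, -0.02, -3.9, 4.3, -2.4, 0.7], [0.001, 0.03, -0.02, -4.5, 3.8, -2.3, 0.7], [0.0, 0.032, -0.019, -5.0, 3.2, -2.3, 0.7], [-0.003, 0.034, -0.02, -5.3, 2.6, -2.3, 0.7], [-0.006, 0.034, -0.02, -5.7, 2.0, -2.2, 0.7], [-0.008, 0.034, -0.019, -5.8, 1.2, -2.2, 0.7]]
```

Call:
{"op": "apply_moves", "data": {
  "moves": [
    [[0.012,0.008,0.003,5.2,0,-3.8,0.7],[0.011,0.01,0.002,5.1,0.6,-3.5,0.7],[0.012,0.01,-0.001,5,1.5,-3.5,0.7],[0.01,0.012,-0.003,4.8,2.2,-3.2,0.7],[0.011,0.013,-0.005,4.3,3,-3.1,0.7],[0.01,0.013,-0.007,3.9,3.6,-3,0.7],[0.01,0.015,-0.009,3.4,4.2,-2.9,0.7],[0.01,0.015,-0.011,2.6,4.6,-2.8,0.7],[0.01,0.017,-0.012,2,5.1,-2.7,0.7],[0.01,0.018,-0.014,1.2,5.3,-2.6,0.7]]
  ]
}}

```text
time: 21.65
eef_pos: [0.5766, 0.1619, 0.239]
tcp_rot: [0.913, 0.113, 0.117, -0.374]
contact_force: [-0.3, 0.7, -3.6]
opening: 0.575
```

Run:
```python
from jp import *
jrows(xg-.05*u+.18*U,rg,[-.9,0,2.2,1.6,1,-.6],13)
```

```text
pos [0.577 0.162 0.239] q [-0.21  0.07  1.96  0.85  1.28  0.78] -> [-0.84 -0.07  2.26  1.65  0.85 -0.53] 2.578647560237679e-11 0.5747218178079748
[[0.009, 0.017, -0.015, 0.1, 5.1, -2.3, 0.7], [0.008, 0.019, -0.016, -0.5, 5.2, -2.3, 0.7], [0.009, 0.019, -0.017, -1.2, 5.1, -2.3, 0.7], [0.007, 0.021, -0.017, -1.8, 4.9, -2.2, 0.7], [0.007, 0.023, -0.018, -2.4, 4.7, -2.2, 0.7], [0.006, 0.024, -0.018, -2.9, 4.5, -2.2, 0.7], [0.005, 0.026, -0.018, -3.5, 4.1, -2.2, 0.7], [0.003, 0.027, -0.019, -3.9, 3.6, -2.1, 0.7], [0.002, 0.028, -0.018, -4.3, 3.3, -2.1, 0.7], [0.0, 0.029, -0.019, -4.7, 2.8, -2.1, 0.7], [-0.002, 0.03, -0.018, -4.9, 2.2, -2.1, 0.7], [-0.004, 0.031, -0.017, -5.2, 1.7, -2.0, 0.7]]
[[-0.007, 0.032, -0.018, -5.4, 1.2, -2.1, 0.7]]
```

Run:
```python
from jp import *
np.set_printoptions(precision=3,suppress=True)
s=ctrl.get_state();q0=s['qpos'];print(s['dq'])
v=np.array([.50,-.0,.31]);
for nm,xt,rt in(('end',xg-.08*u+.20*U,rg),):
    qt,e=ik(xt,rt,np.array([-.9,0,2.2,1.6,1,-.6]))
    for t in np.linspace(0,1,8):
        X,r_=fk(q0+(qt-q0)*t);print('%.2f'%t,X,base(X,r_),cap(X,r_),'zt',r_.as_matrix()[:,2])
# waypoint: raise and pull back first, same rotation as mid path
jrows(s['eef_pos']+np.array([-.05,-.02,.05]),R.from_quat(s['tcp_rot']),q0,3)
```

```text
[-0.553 -0.047  0.266  0.713 -0.343 -1.176]
0.00 [0.577 0.162 0.239] [0.525 0.166 0.212] [0.639 0.149 0.281] zt [ 0.129  0.71  -0.692]
0.14 [0.593 0.116 0.245] [0.546 0.124 0.21 ] [0.647 0.098 0.296] zt [ 0.285  0.716 -0.638]
0.29 [0.605 0.065 0.252] [0.566 0.076 0.209] [0.648 0.043 0.311] zt [ 0.439  0.685 -0.582]
0.43 [0.612 0.01  0.258] [0.58  0.022 0.209] [ 0.643 -0.013  0.323] zt [ 0.584  0.618 -0.526]
0.57 [ 0.611 -0.049  0.263] [ 0.588 -0.037  0.21 ] [ 0.631 -0.071  0.333] zt [ 0.713  0.519 -0.472]
0.71 [ 0.603 -0.11   0.266] [ 0.588 -0.1    0.21 ] [ 0.612 -0.127  0.34 ] zt [ 0.819  0.391 -0.421]
0.86 [ 0.587 -0.172  0.269] [ 0.577 -0.166  0.211] [ 0.587 -0.181  0.344] zt [ 0.895  0.24  -0.375]
1.00 [ 0.561 -0.232  0.269] [ 0.556 -0.233  0.21 ] [ 0.556 -0.233  0.345] zt [ 0.939  0.074 -0.335]
pos [0.577 0.162 0.239] q [-0.21  0.07  1.96  0.85  1.28  0.78] -> [-0.28 -0.1   2.03  0.82  1.39  0.82] 1.0702953939789595e-09 0.5747218178079748
[[-0.011, -0.012, -0.02, 0.1, 0.0, 0.0, 0.7], [-0.011, -0.011, -0.018, 0.0, 0.0, 0.0, 0.7], [-0.013, -0.011, -0.017, -0.1, 0.0, 0.0, 0.7]]
```

Call:
{"op": "apply_moves", "data": {
  "moves": [
    [[-0.011,-0.012,-0.02,0,0,0,0.7],[-0.011,-0.011,-0.018,0,0,0,0.7],[-0.012,-0.011,-0.014,0,0,0,0.7]]
  ]
}}

```text
time: 21.95
eef_pos: [0.5233, 0.1404, 0.2767]
tcp_rot: [0.915, 0.108, 0.11, -0.374]
contact_force: [0.3, -0.4, -2.9]
opening: 0.573
```

Run:
```python
from jp import *
np.set_printoptions(precision=3,suppress=True)
jrows(xg-.08*u+.20*U,rg,[-.9,0,2.2,1.6,1,-.6],12)
q0=ctrl.get_state()['qpos'];qt,e=ik(xg-.08*u+.20*U,rg,np.array([-.9,0,2.2,1.6,1,-.6]))
for t in np.linspace(0,1,5):
        X,r_=fk(q0+(qt-q0)*t);print('%.2f'%t,X,base(X,r_),cap(X,r_))
```

```text
pos [0.523 0.14  0.277] q [-0.28 -0.09  2.04  0.81  1.39  0.82] -> [-0.9  -0.16  2.3   1.57  0.9  -0.46] 2.796926000265404e-10 0.573260011424175
[[0.011, 0.018, -0.013, 0.1, 5.6, -2.7, 0.7], [0.01, 0.02, -0.014, -0.6, 5.6, -2.6, 0.7], [0.01, 0.022, -0.015, -1.4, 5.5, -2.6, 0.7], [0.009, 0.024, -0.016, -2.1, 5.4, -2.5, 0.7], [0.007, 0.025, -0.016, -2.7, 5.0, -2.4, 0.7], [0.006, 0.027, -0.017, -3.5, 4.7, -2.4, 0.7], [0.005, 0.028, -0.017, -3.9, 4.3, -2.4, 0.7], [0.002, 0.031, -0.017, -4.6, 3.8, -2.3, 0.7], [0.001, 0.031, -0.018, -4.9, 3.2, -2.3, 0.7], [-0.002, 0.033, -0.017, -5.3, 2.6, -2.3, 0.7], [-0.005, 0.033, -0.017, -5.7, 2.0, -2.2, 0.7], [-0.007, 0.034, -0.017, -5.8, 1.4, -2.2, 0.7]]
0.00 [0.523 0.14  0.277] [0.471 0.144 0.25 ] [0.586 0.127 0.317]
0.25 [0.562 0.071 0.277] [0.521 0.081 0.237] [0.609 0.05  0.334]
0.50 [ 0.587 -0.018  0.278] [ 0.56  -0.006  0.227] [ 0.612 -0.041  0.347]
0.75 [ 0.588 -0.123  0.276] [ 0.575 -0.114  0.22 ] [ 0.594 -0.138  0.351]
1.00 [ 0.561 -0.232  0.269] [ 0.556 -0.233  0.21 ] [ 0.556 -0.233  0.345]
```

Clear path; go.

Call:
{"op": "apply_moves", "data": {
  "moves": [
    [[0.011,0.018,-0.013,0,5.6,-2.7,0.7],[0.01,0.02,-0.014,-0.6,5.6,-2.6,0.7],[0.01,0.022,-0.015,-1.4,5.5,-2.6,0.7],[0.009,0.024,-0.016,-2.1,5.4,-2.5,0.7],[0.007,0.025,-0.016,-2.7,5,-2.4,0.7],[0.006,0.027,-0.017,-3.5,4.7,-2.4,0.7],[0.005,0.028,-0.017,-3.9,4.3,-2.4,0.7],[0.002,0.031,-0.017,-4.6,3.8,-2.3,0.7],[0.001,0.031,-0.018,-4.9,3.2,-2.3,0.7],[-0.002,0.028,-0.015,-5,2.6,-2.3,0.7],[-0.004,0.02,-0.011,-4,1.5,-1.5,0.7],[0,0,0,0,0,0,0.7]]
  ]
}}

```text
time: 23.15
eef_pos: [0.5627, -0.1839, 0.2486]
tcp_rot: [0.827, 0.046, 0.555, -0.079]
contact_force: [-0.0, 0.8, -3.8]
opening: 0.577
```

Run:
```python
from jp import *
np.set_printoptions(precision=3,suppress=True)
s=ctrl.get_state();X=s['eef_pos'];r_=R.from_quat(s['tcp_rot']);print(X,base(X,r_),cap(X,r_),s['qpos'],s['dq'])
plan([(xg-.05*u+.18*U,rg)],.7,step=.035,rstep=6);print(xg)
```

```text
[ 0.563 -0.184  0.249] [ 0.555 -0.181  0.19 ] [ 0.562 -0.19   0.325] [-0.85  -0.158  2.321  1.51   0.937 -0.383] [ 0.007  0.01   0.01  -0.025  0.027  0.017]
2 rows
[[0.006, 0.025, 0.008, -3.1, 1.3, -1.3, 0.7], [0.005, 0.024, 0.01, -3.2, 1.2, -1.2, 0.7]]
[ 0.641 -0.226  0.069]
```

Call:
{"op": "apply_moves", "data": {
  "moves": [
    [[0.006,0.025,0.008,-3.1,1.3,-1.3,0.7],[0.005,0.02,0.01,-3.2,1.2,-1.2,0.7],[0,0,0,0,0,0,0.7]]
  ]
}}

```text
time: 23.45
eef_pos: [0.5888, -0.2238, 0.2439]
tcp_rot: [0.819, 0.031, 0.573, -0.024]
contact_force: [0.2, 1.2, -3.4]
opening: 0.576
```

Run:
```python
from jp import *
np.set_printoptions(precision=3,suppress=True)
s=ctrl.get_state();X=s['eef_pos'];r_=R.from_quat(s['tcp_rot']);print(X,base(X,r_),cap(X,r_),s['dq'])
plan([(xg+.165*U,rg)],.7,step=.025,rstep=6)
```

```text
[ 0.589 -0.224  0.244] [ 0.583 -0.224  0.185] [ 0.584 -0.225  0.32 ] [ 0.005 -0.009  0.033 -0.051  0.037  0.033]
3 rows
[[0.003, 0.002, 0.017, 0.0, 0.1, -0.1, 0.7], [0.002, 0.002, 0.018, -0.1, 0.2, -0.1, 0.7], [0.003, 0.002, 0.017, 0.0, 0.1, 0.0, 0.7]]
```

Call:
{"op": "apply_moves", "data": {
  "moves": [
    [[0.003,0.002,0.017,0,0.1,-0.1,0.7],[0.002,0.002,0.018,0,0.2,-0.1,0.7],[0.003,0.002,0.014,0,0.1,0,0.7],[0,0,0.003,0,0,0,0.7],[0,0,0,0,0,0,0.7]]
  ]
}}

```text
time: 23.95
eef_pos: [0.6404, -0.218, 0.2273]
tcp_rot: [0.819, 0.035, 0.571, -0.031]
contact_force: [0.7, 0.1, -3.0]
opening: 0.575
```

Run:
```python
from jp import *
np.set_printoptions(precision=3,suppress=True)
s=ctrl.get_state();X=s['eef_pos'];r_=R.from_quat(s['tcp_rot']);b=base(X,r_);c=cap(X,r_);print(X,b,c,s['dq'])
plan([(xg+.05*U,rg)],.7,step=.025,rstep=6)
im=shot('scene','sc5');im2=shot('top','top5')
pts=w2px('scene',[b,c]);print('scene px base,cap',pts,'top cap',w2px('top',[c]))
A=cv2.resize(im[160:310,180:330],(450,450));
B=cv2.resize(im2[110:230,300:460],(600,450))
cv2.imwrite('pics/c5.png',cv2.resize(np.hstack([A,B]),(800,343))[:,:,::-1])
```

```text
[ 0.64  -0.218  0.227] [ 0.635 -0.218  0.169] [ 0.636 -0.219  0.304] [ 0.007 -0.001  0.004 -0.018  0.007  0.014]
5 rows
[[-0.02, 0.002, 0.007, -0.2, 0.1, -0.1, 0.7], [-0.021, 0.002, 0.008, -0.2, 0.1, 0.0, 0.7], [-0.02, 0.001, 0.007, -0.2, 0.2, -0.1, 0.7], [-0.021, 0.002, 0.007, -0.2, 0.1, -0.1, 0.7], [-0.02, 0.002, 0.007, -0.2, 0.1, 0.0, 0.7]]
scene px base,cap [[244.675 241.201]
 [237.348 196.835]] top cap [[396.541 172.094]]
```

View pics/c5.png

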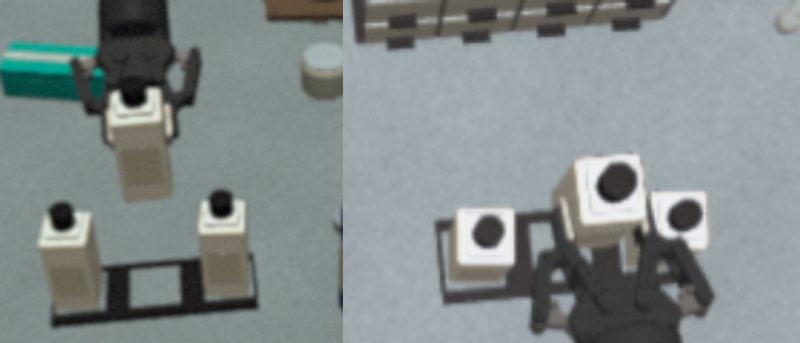

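The bottle hangs upright, cap at top-camera px (396,173.7) against (396.5,172.1) predicted, so the grip model holds. The pad is free and the neighbours untouched. Lowering.

Call:
{"op": "apply_moves", "data": {
  "moves": [
    [[-0.005,0.008,0.003,-0.9,0.6,-0.3,0.7],[-0.021,0.002,0.008,0,0,0,0.7],[-0.02,0,0.007,0,0,0,0.7],[-0.021,0,0.007,0,0,0,0.7],[-0.015,0,0.007,0,0,0,0.7],[-0.004,0,0.001,0,0,0,0.7],[0,0,0,0,0,0,0.7]]
  ]
}}

```text
time: 24.75
eef_pos: [0.6413, -0.2298, 0.1368]
tcp_rot: [0.815, 0.032, 0.578, -0.021]
contact_force: [0.6, 0.6, -2.6]
opening: 0.579
```

Run:
```python
from jp import *
np.set_printoptions(precision=3,suppress=True)
s=ctrl.get_state();X=s['eef_pos'];r_=R.from_quat(s['tcp_rot']);b=base(X,r_);c=cap(X,r_);print(X,b,c,s['dq'],(rg.inv()*r_).as_rotvec(degrees=True))
plan([(xg+.008*U,rg)],.7,step=.025,rstep=6)
```

```text
[ 0.641 -0.23   0.137] [ 0.636 -0.23   0.078] [ 0.636 -0.23   0.213] [-0.004 -0.004  0.003 -0.005  0.002  0.007] [-0.211  0.2   -0.115]
3 rows
[[-0.019, -0.001, 0.006, 0.1, -0.1, 0.0, 0.7], [-0.019, -0.002, 0.007, 0.0, 0.0, 0.1, 0.7], [-0.019, -0.001, 0.007, 0.1, -0.1, 0.0, 0.7]]
```

Call:
{"op": "apply_moves", "data": {
  "moves": [
    [[-0.015,-0.002,0.005,0.1,-0.1,0,0.7],[-0.019,-0.001,0.007,0,0,0,0.7],[-0.012,0,0.004,0,0,0,0.7],[-0.005,0,0.002,0,0,0,0.7],[0,0,0,0,0,0,0.7]]
  ]
}}

```text
time: 25.25
eef_pos: [0.6436, -0.2303, 0.09]
tcp_rot: [0.813, 0.034, 0.581, -0.018]
contact_force: [0.3, -0.7, -3.6]
opening: 0.571
```

Run:
```python
from jp import *
np.set_printoptions(precision=3,suppress=True)
s=ctrl.get_state();X=s['eef_pos'];r_=R.from_quat(s['tcp_rot']);b=base(X,r_);c=cap(X,r_);print(X,b,c,s['dq'],s['contact_force'],(rg.inv()*r_).as_rotvec(degrees=True))
plan([(xg,rg)],.7,step=.025,rstep=6)
```

```text
[ 0.644 -0.23   0.09 ] [ 0.639 -0.231  0.031] [ 0.638 -0.23   0.166] [ 0.001 -0.019 -0.01   0.001  0.004  0.01 ] [ 0.274 -0.697 -3.61 ] [-0.355  0.669 -0.512]
1 rows
[[-0.021, -0.005, 0.004, 0.4, -0.7, 0.5, 0.7]]
```

Call:
{"op": "apply_moves", "data": {
  "moves": [
    [[-0.006,-0.005,0,0.4,-0.7,0.5,0.7],[-0.007,0,0.002,0,0,0,0.7],[-0.004,0,0.001,0,0,0,0.7],[0,0,0,0,0,0,0.7]]
  ]
}}

```text
time: 25.65
eef_pos: [0.6416, -0.2263, 0.0757]
tcp_rot: [0.815, 0.033, 0.577, -0.022]
contact_force: [-0.5, 0.3, -3.9]
opening: 0.575
```

Run:
```python
from jp import *
np.set_printoptions(precision=3,suppress=True)
s=ctrl.get_state();X=s['eef_pos'];r_=R.from_quat(s['tcp_rot']);b=base(X,r_);c=cap(X,r_);print(X,b,c,s['dq'],s['contact_force'],(rg.inv()*r_).as_rotvec(degrees=True))
plan([(xg,rg)],.7,step=.025,rstep=6)
```

```text
[ 0.642 -0.226  0.076] [ 0.637 -0.227  0.017] [ 0.636 -0.227  0.152] [ 0.002 -0.005 -0.004  0.006  0.004 -0.001] [-0.493  0.315 -3.921] [ 0.     0.168 -0.183]
1 rows
[[-0.007, 0.0, 0.001, 0.0, -0.2, 0.2, 0.7]]
```

Call:
{"op": "apply_moves", "data": {
  "moves": [
    [[-0.003,0,0.001,0,-0.2,0.2,0.7],[-0.002,0,0.001,0,0,0,0.7],[-0.002,0,0,0,0,0,0.7],[0,0,0,0,0,0,0.7]]
  ]
}}

```text
time: 26.05
eef_pos: [0.6415, -0.2268, 0.0684]
tcp_rot: [0.816, 0.032, 0.576, -0.023]
contact_force: [-0.2, 0.8, -3.4]
opening: 0.572
```

Run:
```python
from jp import *
np.set_printoptions(precision=3,suppress=True)
s=ctrl.get_state();X=s['eef_pos'];r_=R.from_quat(s['tcp_rot']);b=base(X,r_);c=cap(X,r_);print(X,b,c,s['contact_force'],(rg.inv()*r_).as_rotvec(degrees=True))
```

```text
[ 0.642 -0.227  0.068] [ 0.636 -0.227  0.01 ] [ 0.636 -0.227  0.145] [-0.151  0.75  -3.43 ] [-0.026  0.011  0.017]
```

Call:
{"op": "apply_moves", "data": {
  "moves": [
    [[-0.002,0,0.001,0,0,0,0.7],[0,0,0,0,0,0,0.7]]
  ]
}}

```text
time: 26.25
eef_pos: [0.6427, -0.2271, 0.0687]
tcp_rot: [0.814, 0.032, 0.579, -0.023]
contact_force: [0.0, -0.5, -3.8]
opening: 0.575
```

Run:
```python
from jp import *
np.set_printoptions(precision=3,suppress=True)
s=ctrl.get_state();X=s['eef_pos'];r_=R.from_quat(s['tcp_rot']);b=base(X,r_);print(X,b,s['contact_force'],s['wrist_torque'])
```

```text
[ 0.643 -0.227  0.069] [ 0.638 -0.227  0.01 ] [ 0.047 -0.535 -3.818] [-0.043  0.958  0.017]
```

Call:
{"op": "apply_moves", "data": {
  "moves": [
    [[-0.003,0,0,0,-0.3,0,0.7],[-0.002,0,0,0,0,0,0.7],[0,0,0,0,0,0,0.7]]
  ]
}}

```text
time: 26.55
eef_pos: [0.643, -0.2274, 0.0687]
tcp_rot: [0.812, 0.033, 0.582, -0.023]
contact_force: [-0.2, 1.7, -2.7]
opening: 0.573
```

Run:
```python
from jp import *
np.set_printoptions(precision=3,suppress=True)
s=ctrl.get_state();X=s['eef_pos'];r_=R.from_quat(s['tcp_rot']);b=base(X,r_);print(X,b,s['contact_force'],s['wrist_torque'],(rg.inv()*r_).as_rotvec(degrees=True))
```

```text
[ 0.643 -0.227  0.069] [ 0.639 -0.228  0.01 ] [-0.201  1.669 -2.656] [-0.07   1.01  -0.031] [ 0.157  0.778 -0.107]
```

Call:
{"op": "apply_moves", "data": {
  "moves": [
    [[0,0,0,0,0,0,0.1],[0,0,0,0,0,0,-0.45],[0,0,0,0,0,0,-0.45],[0,0,0,0,0,0,-0.45],[0,0,0,0,0,0,-0.45]]
  ]
}}

```text
time: 27.05
eef_pos: [0.6442, -0.2284, 0.0704]
tcp_rot: [0.811, 0.034, 0.583, -0.023]
contact_force: [-0.1, 0.8, 0.5]
opening: 0.723
```

Call:
{"op": "apply_moves", "data": {
  "moves": [
    [[0,0,-0.01,0,0,0,-0.45],[0,0,-0.02,0,0,0,-0.45],[0,0,-0.02,0,0,0,-0.45],[0,0,-0.02,0,0,0,-0.45],[0,0,-0.02,0,0,0,-0.45],[0,0,-0.01,0,0,0,-0.45],[0,0,0,0,0,0,-0.45]]
  ]
}}

```text
time: 27.75
eef_pos: [0.5446, -0.236, 0.1044]
tcp_rot: [0.811, 0.034, 0.584, -0.022]
contact_force: [0.6, -0.4, -0.1]
opening: 0.728
```

Run:
```python
from jp import *
from m import *
np.set_printoptions(precision=3,suppress=True)
s=ctrl.get_state();print(s['eef_pos'],s['qpos'],s['contact_force'])
im=shot('top','top6');im2=shot('scene','sc6');hsv=masks(im)
white=cv2.inRange(hsv,(0,0,182),(180,40,255));white=cv2.morphologyEx(white,cv2.MORPH_OPEN,np.ones((3,3),np.uint8))
for n,bx in(('BL',(335,165,365,206)),('mid',(366,165,394,206)),('BR',(395,165,432,206))):
    try: fitpts(blob(white,bx),.118,n)
    except Exception as e: print(n,e)
fitpts(blob(white,(165,150,250,210)),.143,'Stape')
A=cv2.resize(im[140:310,150:450],None,fx=1.75,fy=1.75);B=cv2.resize(im2[170:340,160:480],None,fx=1.64,fy=1.64)
B=B[:,:A.shape[1]];A=A[:,:B.shape[1]];cv2.imwrite('pics/c6.png',np.vstack([A,B])[:,:,::-1])
```

```text
[ 0.545 -0.236  0.104] [-0.945  0.207  2.354  1.856  1.006 -0.987] [ 0.607 -0.4   -0.102]
BL c 630.8 -143.1 size 50.0 46.8 ang -1.1
mid c 637.6 -226.5 size 50.1 47.8 ang 4.2
BR c 642.8 -311.0 size 47.4 47.4 ang 89.4
Stape c 664.3 229.6 size 101.3 14.5 ang 86.2
```

View pics/c6.png

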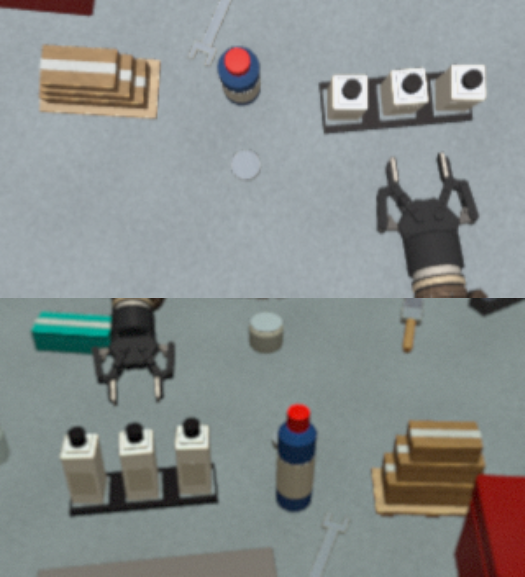

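The bottle stands upright in the row at (637.6,-226.5), 4.2° against the board's 4.5°. The column is square and nothing else has moved. The gripper is clear and still, so I'm handing in.

```bash
python3 -c "
from plant import ctrl
print(ctrl.sign_off())"
```

```text
the job is handed in; nothing more can be done
None
```

The three cartons are stacked on the pallet, and the tipped bottle stands cap up on the middle pad. I handed the job in at about 28 s of the 72 s; hand-in gives no verdict, so the figures below are my own camera measurements.

| Thing | Offset | Angle |
|---|---|---|
| Large carton | about 2.5 mm from the pallet's centre | 86.0° (pallet 85.9°) |
| Medium carton | about 1 mm from the large one | 85.7° |
| Small carton | about 2 mm from the medium one | 86.2° |
| Bottle | about 2 mm from the pad's centre | 4.2° (board 4.5°) |

- **Other things:** both neighbouring bottles measured within about 1 mm of where they started. In the last pictures the spray can, bearing and wrench look unmoved. The jar and mug were not in those close crops; they were only seen in place in earlier views, and the arm went nowhere near them.
- **Gripper:** it was clear of everything in the last picture.
- **Less certain:** when I lowered the bottle, the force reading hardly changed at contact. I took the stop in height as the sign it was down, with the tool tilted about 0.8°. After release it looks upright in both views.

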